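# Load the label unwinder and hold its tension carriage at the threading index

## Robot

A 7-joint arm with a two-finger parallel gripper is mounted at the origin on a cart in front of the work surface, level with it; the furniture and walls round the work are solid. World frame = base frame: x ahead of the robot, y to its left, z up, the work surface at z = 0. Lengths are in m, angles in degrees, forces in N, time in s.
With the tool pointing down it reaches from about 0.4 to 0.85 m from the base axis. Payload 4.5 kg.
Tool frame: the origin (TCP) lies midway between the tips of the shut fingers; the grasp point (between the pads) lies 19 mm behind it; z points along the fingers, y is the direction in which the jaws open and shut (so a half turn about z gives the same grasp; the last joint's range is limited). The gripper opens to 88 mm and grips with 3 to 60 N. Pads are 18 mm wide; open, the fingers measure 123 mm over their backs; the gripper's body (75 mm by 187 mm) begins 45 mm behind the grasp point.
Start: joints at [69.947, 39.483, -11.15, 89.685, 9.013, 51.709, -12.324], TCP at [0.234, -0.58, 0.239] pointing down, gripper open.
Joint ranges: [-172.22, 172.22], [-26.19, 119.32], [-84.43, 86.54], [7.71, 146.69], [-57.33, 237.33], [2.42, 119.75], [-152.13, 152.13]. Speed limits (degrees/s): [147.25, 147.25, 180, 180, 180, 180, 180].

## Interface

Orientations are given as [roll, pitch, yaw] about the fixed x, y, z axes, in that order (R = Rz(yaw) Ry(pitch) Rx(roll)).
In Python, from station import bot gives the robot as it stands. The module is installed in compiled form; this text tells all that it offers.
- The arm moves only by the shell command python3 -m pendant 'ROWS' [OPENING]. ROWS is JSON, a list that holds one entry, the list of rows, each a list of 4 numbers: the shift along the tool's x, y, z in m, then the turn about the tool's z in degrees. A call has exactly 8 rows; each row is the pose to reach, as a shift and turn from the pose commanded when the call began, along the tool's axes at that moment; what a row does not reach only later rows make up. A row lasts 1/8 s, in which the tool goes at most 62.5 mm and 10.7 degrees, less where a joint would pass 70% of its speed; a pose out of reach is approached as far as the arm can. A call with a gripper value outside its range is refused whole. OPENING is the opening in per cent of the stroke, from 0 (shut) to 100 (fully open), set as the call begins (- or left out, the last holds). The fingers move at their own pace and stop on an object; the grip force is fixed at half the most. Time passes only in rows, so rows that repeat a pose let the fingers close, or fill a call up. It gives the time, the measured TCP pose, the force and the opening at its end, in the units of the state.
- bot.get_state(): the state, without advancing time (a new reading comes with each control period).
- bot.read_camera(name): name is "side" or "top" or "wrist"; returns a dict with "image" (384x512x3 uint8, blue, green, red), "camera_matrix" (3x3 intrinsics, pixels), "k1" (the pictures are not rectified: a ray, as slopes to the right and down, at radius r is drawn at 1 + k1 r^2 times it, then the intrinsics apply), "rvec" (rotation vector, rad) and "tvec" (3), from world to camera coordinates, as OpenCV has them. Camera axes: x right, y down, z forward; pixel columns grow to the right and rows downward; lengths in m; the calibration is good to about 2 mm. A picture is of the moment at which its call begins. There is no depth.
- bot.job_done(): hands the job in, once; it reports no verdict.
The state is a dict: "time_s": time; "joint_pos": joint angles; "qvel": joint speeds; "joint_efforts": joint torques, N m; "position": TCP position; "orientation": TCP orientation; "ft_force": force on the tool from outside, world axes, zero at the start; "ft_torque": the same for the moment, N m; "width": finger opening in m.
Only numpy, scipy, OpenCV 4.12 (cv2) and the standard library are available. Lean on these libraries where they do the work, as an engineer would, in place of code of your own. Each camera call takes 0.05 s, during which the arm holds its last target.

## Task

Get the label unwinder ready for threading: put the small roll of labels over the slim spindle and the empty cardboard core over the thick mandrel, each lying flat on its reel disc, and let go of them. Then take the spring-loaded tension carriage by its knob, pull it out along its channel until its pointer stands level with the pointer of the index clip, and hold it there so that a colleague can thread the strip: the program finishes with the gripper still holding the carriage at the index. Leave the other things on the desk where they are.

Things in the scene. Friction and masses are not known exactly. Their poses are not given: they have to be found in the camera images.
- unwinder: Label unwinder, immovable: grey base plate 200 x 280 mm, top 18 mm above the desk. Origin under its centre, on the desk; x along its channel away from the robot, y left along the row of spindles. Slim spindle at y +95 mm, thick mandrel at y -95, between them the channel (30 mm wide, top 34 mm above the desk). Two white idler rollers, 15 mm across, 60 mm high, at x -74, y +-46 mm.
- spindle_foot (a point): Foot of the slim steel spindle, on its axis, at the level of the top of its grey reel disc, 26 mm above the desk (disc 80 mm across). The spindle is 23 mm in diameter and 47 mm high above the disc, the last 7 mm tapered. Axes as the unwinder's. It fits the roll of labels.
- mandrel_foot (a point): Foot of the thick aluminium mandrel, on its axis, at the level of the top of its grey reel disc, 26 mm above the desk (disc 80 mm across). The mandrel is 37 mm in diameter and 49 mm high above the disc, the last 7 mm tapered. Axes as the unwinder's. It fits the empty core.
- carriage (a joint): Travel of the tension carriage in m: 0 at rest (far end), growing to 0.12 as it is pulled along the unwinder's -x, towards the robot. A spring draws it back at all times, with about 3 N at rest and 8 N at 0.09 m; let go, it returns to 0.
- knob (a point): Middle of the carriage's upright black knurled knob, 91 mm above the desk: 22 mm in diameter, 28 mm high (76 to 104 mm above the desk). Below it on the carriage is a white roller, 25 mm across its flanges. It moves with the carriage. No other part stands within 60 mm of it at its height.
- carriage_pointer (a point): Tip of the thin steel pointer on the carriage's left (+y) flank, 41 mm above the desk, 26 mm left of the knob's axis and at the same place along the channel; it moves with the carriage.
- index_tip (a point): Tip of the thin steel pointer of the index clip, 41 mm above the desk: a black block 14 x 12 x 24 mm with a steel thumbscrew, the pointer at its middle, fixed just left of the channel (35 to 47 mm from its middle), set at a carriage travel of about 0.055 to 0.095 m. Axes as the unwinder's. The carriage is at the index when its pointer has the same x here. The clip does not stop the carriage.
- roll_mid (a point): Centre (half-way up) of the small roll of labels, which lies flat on the desk: white, 62 mm outside diameter, 38 mm high, with a brown cardboard core of 26 mm bore right through; z is its axis. 120 g.
- core_mid (a point): Centre (half-way up) of the empty take-up core, which stands on end on the desk: a brown cardboard tube of 46 mm outside diameter, 40 mm bore, 42 mm high; z is its axis. 30 g.
- label_roll: The small roll of labels; origin at the centre of its underside.
- empty_core: The empty core; origin at the centre of its underside.
- spare_roll: Big cream spare roll lying flat at the right behind, 100 mm across, 55 mm high; not needed. Origin at the centre of its underside. Leave it alone.
- scissors: Scissors with blue handles lying at the left behind, 87 x 199 mm, 9 mm thick. Leave them alone.
- marker: White marker pen with a black cap lying at the right, 132 mm long, 12 mm thick. Leave it alone.
There are look-alikes about, which are no part of the job. Leave any black or turquoise look-alike of the label_roll alone.

How it is judged:
By the outcome, as a careful person would: the job done as asked, in the order asked, and still so for the second after the job is handed in, while the arm keeps its last pose, push and grip.
It also fails if it takes over 64 s, if anything falls off the work surface, if the arm or the gripper's body presses on something with over 40 N, if the wrist force passes 120 N, or if a joint passes its speed limit or range.

## Working session

There is one attempt and no reset: what is moved stays moved. The work goes in short steps, Python scripts to look and compute and a shell command to move; the robot and the scene stay as the last step left them, time stands still between calls to the robot, and variables do not carry over. Pictures are saved under pics/ and viewed, and the job is handed in when it is done.

```bash
mkdir -p pics; python3 - <<'E'
from station import bot
import cv2,json
s=bot.get_state();print(s)
for n in("side","top","wrist"):
    r=bot.read_camera(n);cv2.imwrite(f"pics/{n}0.png",r["image"]);print(n,r["camera_matrix"].tolist(),r["k1"],r["rvec"],r["tvec"])
E
```

```text
{'time_s': 0.0, 'joint_pos': array([ 69.94559235,  39.53233209, -11.1436191 ,  89.74458246,
         9.01353255,  51.71094351, -12.32359028]), 'qvel': array([ 0.03293878, -0.02622571,  0.02333488, -0.02607837,  0.04249808,
        0.07660135, -0.03369395]), 'joint_efforts': array([-1.01569152e-03, -5.27557218e+01, -1.26676016e+00, -1.53427130e+01,
       -5.24713250e-02,  6.58825447e-03,  1.83241118e-04]), 'position': array([ 0.23373683, -0.5789606 ,  0.23792013]), 'orientation': array([-1.79894461e+02,  9.46129569e-03,  2.19961699e+01]), 'ft_force': array([0.89070097, 0.84074615, 0.78733406]), 'ft_torque': array([-0.00963467,  0.02556105,  0.01692023]), 'width': 0.08820126397870964}
side [[440.5843593305142, 0.0, 252.84425400275458], [0.0, 440.5843593305142, 196.0679452413959], [0.0, 0.0, 1.0]] -0.10109356999094958 [ 2.06546573 -0.16268504  0.07433552] [-0.53889042  0.14009051  1.19959987]
top [[468.93169009611387, 0.0, 253.06200467812886], [0.0, 468.93169009611387, 198.35183605609], [0.0, 0.0, 1.0]] -0.14039283369640768 [ 1.47871199 -2.3475218   0.6612079 ] [0.29993583 0.46180169 1.50743017]
wrist [[295.79336259317415, 0.0, 259.8542529275042], [0.0, 295.79336259317415, 193.05462121649313], [0.0, 0.0, 1.0]] -0.048254693082619364 [-2.42100161  1.63253904  0.21530345] [-0.62525017 -0.03547057  0.38865432]
```

View pics/side0.png

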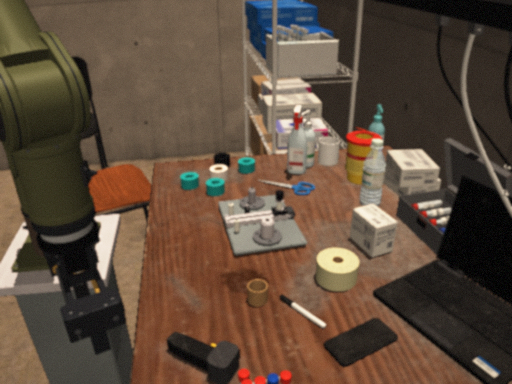

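View pics/top0.png

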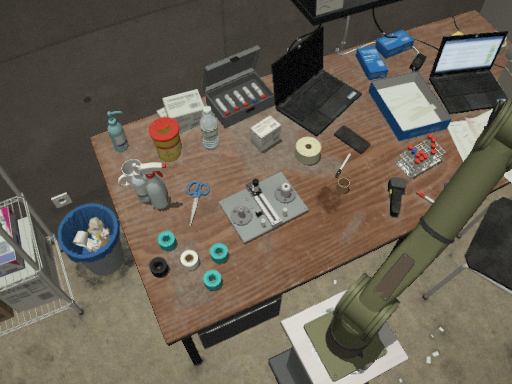

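View pics/wrist0.png

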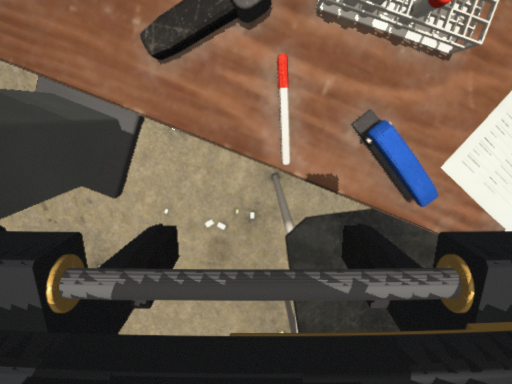

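Top view: unwinder at about (264,207), the only white roll at (190,260) among turquoise (167,240), (219,253), (213,280) and black (158,267). The brown core is at (343,185). I'll enlarge these.

```bash
cat > h.py <<'E'
import numpy as np,cv2
from station import bot
def bp(r,uv,z):
    K=r["camera_matrix"];d=np.array([r["k1"],0,0,0,0.])
    n=cv2.undistortPoints(np.array([[uv]],float),K,d).ravel()
    R,_=cv2.Rodrigues(np.array(r["rvec"],float));t=np.array(r["tvec"],float).ravel()
    c=-R.T@t;v=R.T@np.array([n[0],n[1],1]);return c+v*(z-c[2])/v[2]
def pj(r,p):
    return cv2.projectPoints(np.array(p,float).reshape(-1,1,3),np.array(r["rvec"],float),np.array(r["tvec"],float),r["camera_matrix"],np.array([r["k1"],0,0,0,0.]))[0].reshape(-1,2)
def crop(im,x0,y0,w,h,s,fn):
    cv2.imwrite(fn,cv2.resize(im[y0:y0+h,x0:x0+w],None,fx=s,fy=s,interpolation=cv2.INTER_CUBIC))
E
python3 - <<'E'
import cv2,numpy as np
from h import crop
t=cv2.imread('pics/top0.png');s=cv2.imread('pics/side0.png')
crop(t,215,170,100,75,8,'pics/c1.png')
crop(t,145,225,100,75,8,'pics/c2.png')
a=cv2.resize(t[160:210,320:370],None,fx=8,fy=8,interpolation=2)
b=cv2.resize(s[270:320,230:280],None,fx=8,fy=8,interpolation=2)
cv2.imwrite('pics/c3.png',np.hstack([a,b]))
crop(s,170,145,140,105,5.7,'pics/c4.png')
E
```

```text
(no output)
```

View pics/c1.png

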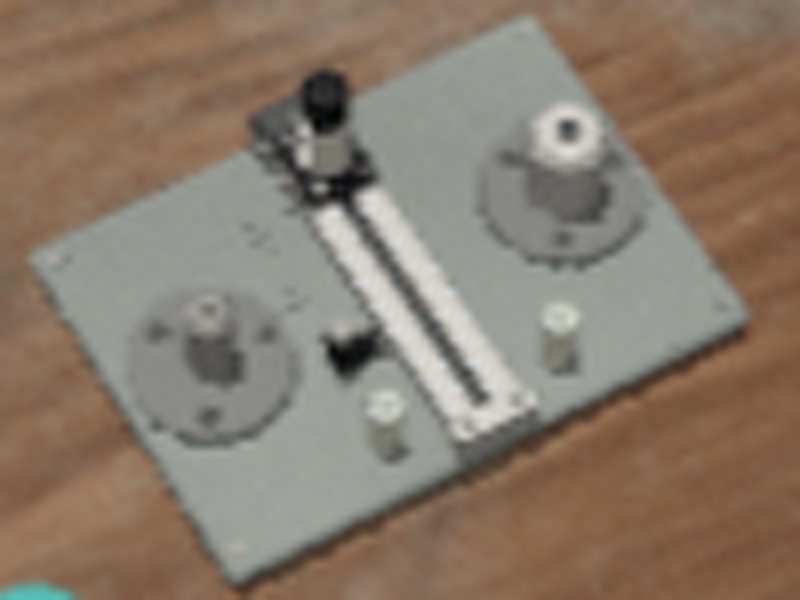

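View pics/c2.png

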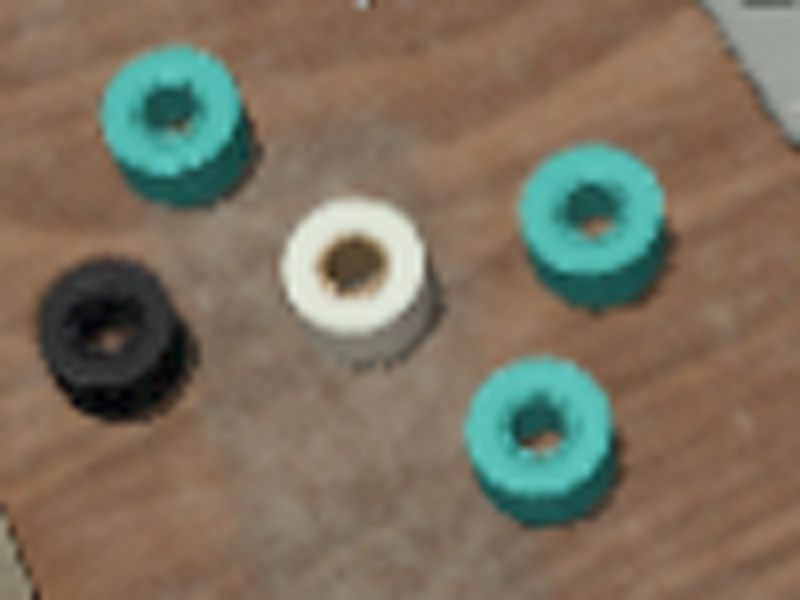

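View pics/c3.png

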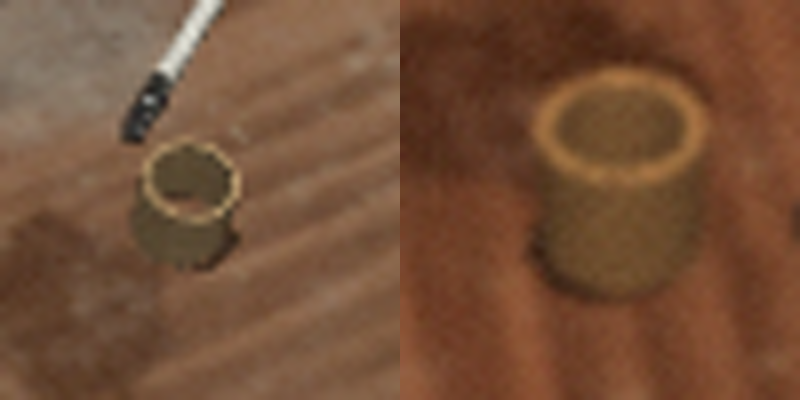

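View pics/c4.png

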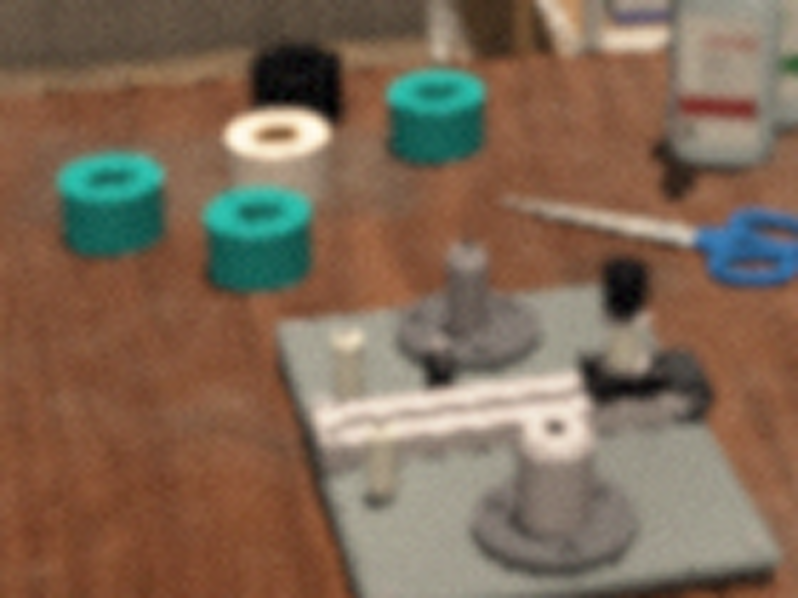

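The white roll (crop px (354,265), brown core) is the only one that isn't black or turquoise, so it's the label roll. Now fitting the unwinder's pose.

```bash
cat > m1.py <<'E'
from h import *
from scipy.optimize import least_squares
r=bot.read_camera("top");s=bot.read_camera("side")
f=lambda x,y,x0,y0,k:((x+.5)/k-.5+x0,(y+.5)/k-.5+y0)
P=[((-.1,.14,.018),None)]
T=lambda x,y:f(x,y,215,170,8)
S=lambda x,y:f(x,y,170,145,5.7)
L=[((0,.095,.073),T(208,308),r),((0,-.095,.075),T(568,130),r),((-.074,.046,.078),T(387,400),r),((-.074,-.046,.078),T(560,318),r),
((.1,.14,.018),T(32,258),r),((.1,-.14,.018),T(530,15),r),((-.1,-.14,.018),T(748,315),r),((-.1,.14,.018),T(234,578),r),
((0,.095,.073),S(467,247),s),((0,-.095,.075),S(555,425),s),((-.074,.046,.078),S(347,338),s),((-.074,-.046,.078),S(380,433),s),((-.1,.14,.018),S(280,323),s)]
def w(q,p):
    c,n=np.cos(q[2]),np.sin(q[2]);return [q[0]+c*p[0]-n*p[1],q[1]+n*p[0]+c*p[1],p[2]]
def res(q,rr=None):
    return np.concatenate([pj(R,w(q,p))[0]-uv for p,uv,R in L if rr is None or R is rr])
q0=bp(r,(264,207),.018)
for nm,rr in(("both",None),("top",r),("side",s)):
    q=least_squares(lambda q:res(q,rr),[q0[0],q0[1],0.],loss='soft_l1').x
    print(nm,q[:2],np.degrees(q[2]),np.abs(res(q,rr)).round(1).reshape(-1,2).tolist())
    print(' spindle',w(q,(0,.095,0)),'mandrel',w(q,(0,-.095,0)))
q=least_squares(res,[q0[0],q0[1],0.],loss='soft_l1').x
print('roll top',bp(r,f(354,265,145,225,8),.038),'side',bp(s,S(277,133),.038))
print('core top',bp(r,f(192,180,320,160,8),.042),'side',bp(s,f(621-400,125,230,270,8),.042))
print('knob',bp(r,T(326,85),.104), bp(s,S(625,270),.104))
print('marker cap end',bp(r,f(130,140,320,160,8),.006))
E
python3 m1.py
```

```text
both [0.56577259 0.01933481] 4.175409541405486 [[0.1, 0.2], [0.2, 0.1], [0.0, 2.2], [0.5, 3.1], [0.9, 1.0], [0.3, 1.0], [1.1, 0.1], [0.2, 0.6], [0.0, 0.1], [0.0, 0.1], [0.3, 7.1], [0.2, 7.9], [1.2, 0.7]]
 spindle [np.float64(0.5588556288144639), np.float64(0.11408266664320604), 0] mandrel [np.float64(0.5726895589319665), np.float64(-0.07541303878967193), 0]
top [0.56376945 0.0209723 ] 4.254941805624171 [[0.0, 0.9], [0.0, 0.7], [0.1, 1.6], [0.4, 2.5], [1.1, 0.3], [0.1, 0.4], [1.0, 0.4], [0.3, 1.3]]
 spindle [np.float64(0.5567209722295239), np.float64(0.11571046405892224), 0] mandrel [np.float64(0.5708179278992922), np.float64(-0.07376585594134741), 0]
side [0.56569152 0.01178618] 3.817872228500979 [[0.5, 1.0], [0.2, 1.7], [0.0, 5.9], [0.1, 6.6], [0.8, 0.4]]
 spindle [np.float64(0.5593659310874971), np.float64(0.10657535589527117), 0] mandrel [np.float64(0.57201710780462), np.float64(-0.08300298603141656), 0]
roll top [0.47532794 0.35210421 0.038     ] side [0.4747371  0.35009392 0.038     ]
core top [ 0.51118545 -0.29494609  0.042     ] side [ 0.51134296 -0.29607756  0.042     ]
knob [0.62676643 0.02331984 0.104     ] [0.62414028 0.01640078 0.104     ]
marker cap end [ 0.56241988 -0.29734992  0.006     ]
```

```bash
sed -i 's/\.078)/.060)/g' m1.py; python3 m1.py
```

```text
both [0.56595009 0.01894961] 4.178797977103875 [[0.2, 0.2], [0.2, 0.1], [0.0, 0.2], [0.3, 0.7], [0.8, 1.0], [0.4, 1.0], [1.2, 0.2], [0.1, 0.6], [0.0, 0.1], [0.1, 0.2], [0.0, 1.6], [0.1, 2.2], [1.2, 0.6]]
 spindle [np.float64(0.559027523591819), np.float64(0.11369705210489674), 0] mandrel [np.float64(0.5728726603397569), np.float64(-0.07579783486683898), 0]
top [0.56545967 0.01991178] 4.28045229367494 [[0.1, 0.4], [0.0, 0.2], [0.1, 0.4], [0.1, 0.5], [1.0, 0.8], [0.2, 0.9], [1.0, 0.1], [0.2, 0.8]]
 spindle [np.float64(0.558369012523851), np.float64(0.11464679691896834), 0] mandrel [np.float64(0.5725503296111554), np.float64(-0.07482322774369257), 0]
side [0.56564628 0.01393014] 3.8192922590845253 [[0.4, 0.7], [0.1, 1.2], [0.1, 0.8], [0.1, 1.3], [0.9, 0.0]]
 spindle [np.float64(0.5593183399365291), np.float64(0.10871915377309405), 0] mandrel [np.float64(0.5719742151990448), np.float64(-0.08085887454595889), 0]
roll top [0.47532794 0.35210421 0.038     ] side [0.4747371  0.35009392 0.038     ]
core top [ 0.51118545 -0.29494609  0.042     ] side [ 0.51134296 -0.29607756  0.042     ]
knob [0.62676643 0.02331984 0.104     ] [0.62414028 0.01640078 0.104     ]
marker cap end [ 0.56241988 -0.29734992  0.006     ]
```

```bash
cat >> h.py <<'E'
def sh(x,y,z,yaw,frm=None):
    "tool-frame shift+turn from present (or (x,y,z,yaw)) to target"
    if frm is None:
        s=bot.get_state();frm=[*s["position"],s["orientation"][2]]
    a=np.radians(frm[3]);d=np.array([x,y,z])-frm[:3]
    c,n=np.cos(a),np.sin(a)
    return np.round([d[0]*c+d[1]*n,d[0]*n-d[1]*c,-d[2],-((yaw-frm[3]+180)%360-180)],4)
E
python3 - <<'E'
from h import *
r=bot.read_camera("top")
f=lambda x,y:((x+.5)/8-.5+145,(y+.5)/8-.5+225)
for n,p in dict(t1=(172,110),t2=(592,210),t3=(540,425),blk=(108,318),w=(354,265)).items():print(n,bp(r,f(*p),.038))
print(sh(.5,-.2,.2,75),sh(.475,.351,.2,126))
E
```

```text
t1 [0.58007025 0.39785302 0.038     ]
t2 [0.45510809 0.24815198 0.038     ]
t3 [0.37253821 0.30817628 0.038     ]
blk [0.4975464 0.4581005 0.038    ]
w [0.47532794 0.35210421 0.038     ]
[ 3.88700e-01 -2.52200e-01  3.86000e-02 -5.30072e+01] [ 5.719000e-01 -7.725000e-01  3.860000e-02 -1.040072e+02]
```

```bash
python3 -m pendant '[[[0.049,-0.031,0,-7],[0.097,-0.063,0,-14],[0.146,-0.094,0,-21],[0.194,-0.126,0,-28],[0.243,-0.157,0,-35],[0.292,-0.189,0,-42],[0.34,-0.22,0,-49],[0.389,-0.252,0,-56]]]' 100; python3 - <<'E'
from h import *
print(bot.get_state()["joint_pos"],sh(.475,.351,.18,141))
E
```

```text
time_s: 1.4
position: [0.5014, -0.199, 0.239]
orientation: [180.0, 0.0, 78.2]
ft_force: [1.1, -1.0, -0.4]
width: 0.0881
[ 32.17030526  34.38178122 -25.14193943 104.13119151  19.60812115
  45.76490216 -14.76051166] [ 5.32900e-01 -1.38400e-01  5.90000e-02 -6.28112e+01]
```

```bash
python3 -m pendant '[[[0.058,-0.015,0,-8],[0.116,-0.03,0,-16],[0.174,-0.045,0,-24],[0.232,-0.06,0,-32],[0.29,-0.075,0,-40],[0.348,-0.09,0,-48],[0.406,-0.105,0.01,-56],[0.464,-0.12,0.02,-62.8]]]'; python3 - <<'E'
from h import *
r=bot.read_camera("wrist");cv2.imwrite("pics/w1.png",r["image"])
print(bot.get_state()["joint_pos"],sh(.475,.351,.12,141),pj(r,[.475,.351,.038]))
E
```

```text
time_s: 2.4
position: [0.4797, 0.2803, 0.2186]
orientation: [180.0, 0.0, 141.0]
ft_force: [1.1, 0.2, -1.0]
width: 0.088
[-12.76373766  40.08477416 -39.56788194 102.03838789  32.08433522
  49.26951075 -15.36227385] [0.0384 0.0459 0.0985 0.7701] [[308.32108249 130.44125256]]
```

View pics/w1.png

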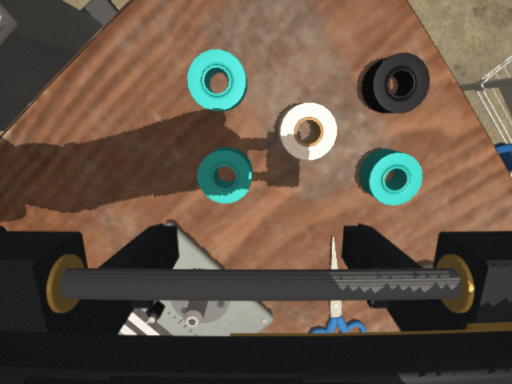

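The wrist view shows the white roll at (309,131), where the prediction was (308,130). I'll descend on it.

```bash
python3 -m pendant '[[[0.019,0.023,0.04,0],[0.0384,0.0459,0.08,0],[0.0384,0.0459,0.115,0],[0.0384,0.0459,0.15,0],[0.0384,0.0459,0.18,0],[0.0384,0.0459,0.2,0],[0.0384,0.0459,0.206,0],[0.0384,0.0459,0.206,0]]]'; python3 -m pendant '[[[0,0,0,0],[0,0,0,0],[0,0,0,0],[0,0,0,0],[0,0,0,0],[0,0,0,0],[0,0,0,0],[0,0,0,0]]]' 0;  python3 - <<'E'
from h import *
r=bot.read_camera("side");crop(r["image"],170,120,140,105,5.7,"pics/s2.png")
print(bot.get_state())
E
```

```text
time_s: 3.45
position: [0.4791, 0.3387, 0.013]
orientation: [180.0, 0.0, 140.8]
ft_force: [-0.2, 0.3, -0.0]
width: 0.0882
time_s: 4.45
position: [0.4797, 0.3394, 0.0135]
orientation: [179.8, 0.0, 140.8]
ft_force: [1.9, 1.1, 5.5]
width: 0.0591
{'time_s': 4.5, 'joint_pos': array([-25.29766908,  57.75035843, -25.5625502 , 103.21667425,
        46.77657434,  30.02745968, -31.42712661]), 'qvel': array([-0.0252458 ,  0.02462825, -0.00560908, -0.06215317,  0.01924587,
       -0.08451871,  0.04390425]), 'joint_efforts': array([-1.77378359e-02, -5.16328168e+01, -4.87982020e+00, -4.93503034e+00,
       -1.77164613e-01,  4.85986434e-01,  6.97896117e-02]), 'position': array([0.47964071, 0.33939052, 0.01349881]), 'orientation': array([1.79853052e+02, 1.13307745e-02, 1.40783004e+02]), 'ft_force': array([1.24586863, 1.13874204, 6.09639742]), 'ft_torque': array([ 0.3263149 , -0.51298642, -0.09353884]), 'width': 0.05930155219533826}
```

View pics/s2.png

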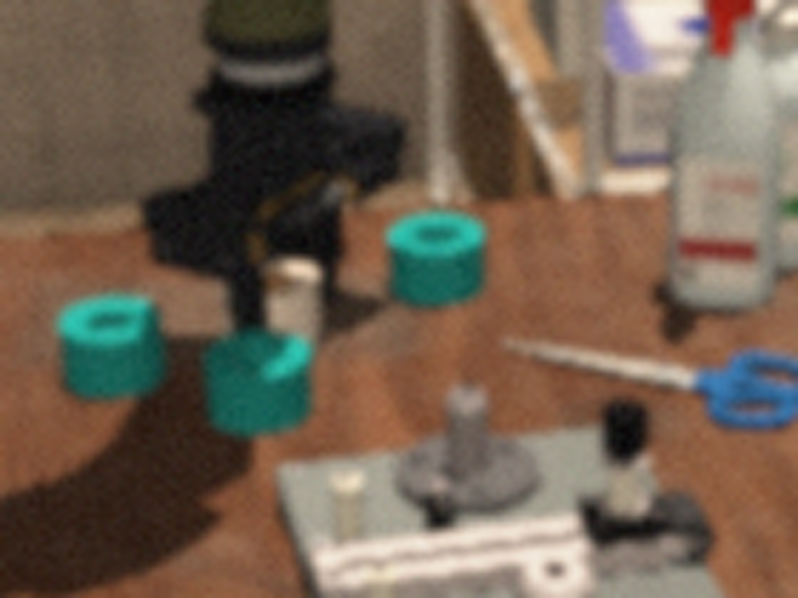

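The last measurement was taken while the arm was still settling, so I gripped about 11 mm off-centre (width 59 mm, not 62). I'll reopen, recentre and grip again.

```bash
python3 -m pendant '[[[0,0,0,0],[0,0,0,0],[0,0,0,0],[0,0,0,0],[0,0,0,0],[0.005,0.003,0,0],[0.011,0.006,0,0],[0.011,0.006,0,0]]]' 100;  python3 - <<'E'
from h import *
r=bot.read_camera("side");crop(r["image"],170,120,140,105,5.7,"pics/s3.png")
r=bot.read_camera("top");crop(r["image"],145,225,100,75,8,"pics/t3.png")
r=bot.read_camera("wrist");cv2.imwrite("pics/w3.png",r["image"])
print(bot.get_state()['position'])
E
```

```text
time_s: 5.5
position: [0.4735, 0.3514, 0.0128]
orientation: [180.0, -0.0, 140.9]
ft_force: [-0.1, -0.0, 0.8]
width: 0.0879
[0.47411244 0.34989457 0.01266006]
```

View pics/s3.png

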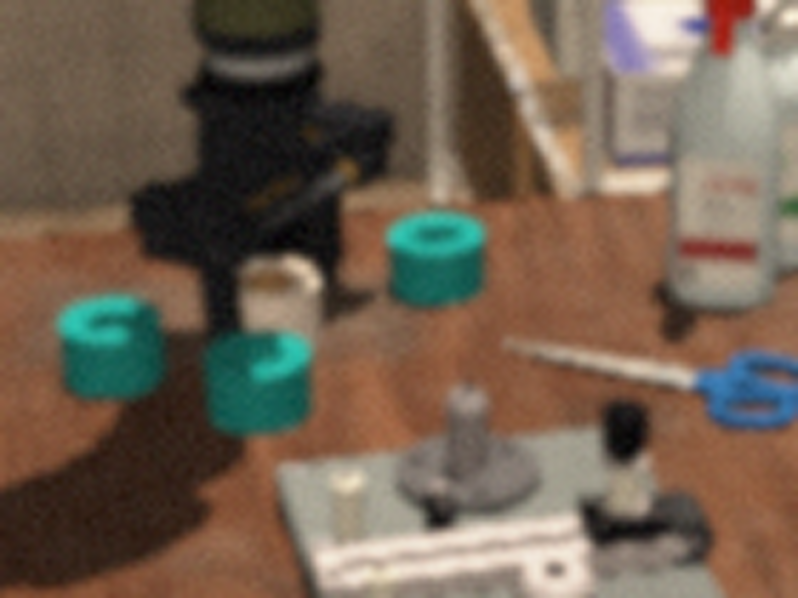

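View pics/t3.png

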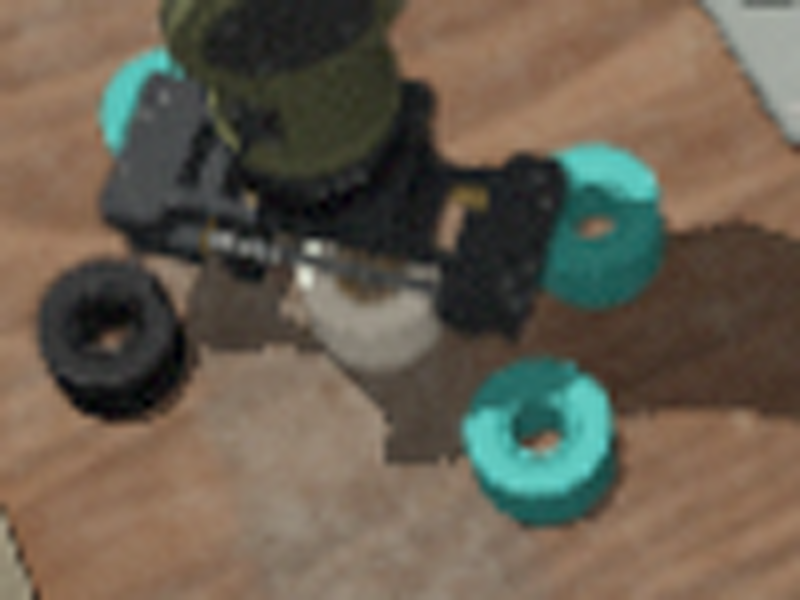

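View pics/w3.png

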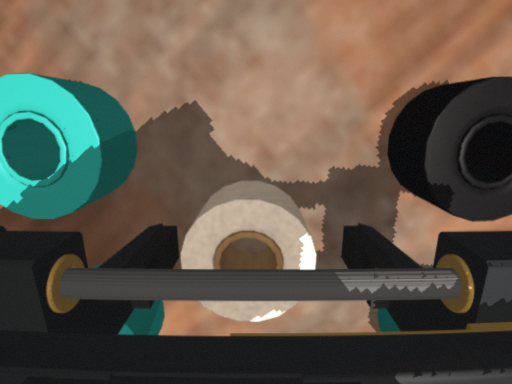

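```bash
python3 - <<'E'
from h import *
r=bot.read_camera("wrist");im=r["image"].copy();s=bot.get_state();print(s['position'],s['time_s'])
a=np.linspace(0,2*np.pi,73)
for c,col in(((.4733,.351),(0,0,255)),):
    for R,z in((.031,.038),(.013,.038),(.031,0)):
        p=pj(r,np.c_[c[0]+R*np.cos(a),c[1]+R*np.sin(a),0*a+z]);cv2.polylines(im,[p.astype(int)],True,col,1)
crop(im,150,150,200,150,4,"pics/w4.png")
E
```

```text
[0.4742043  0.34976436 0.01267497] 5.7
```

View pics/w4.png

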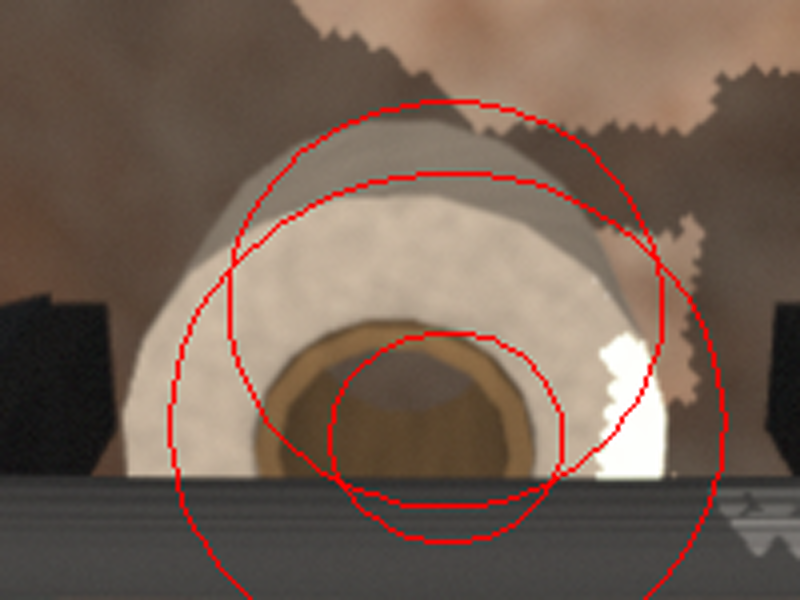

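The roll is within about 1 mm along the pads, and closing will centre the other direction.

```bash
python3 -m pendant '[[[0,0,0,0],[0,0,0,0],[0,0,0,0],[0,0,0,0],[0,0,0,0],[0,0,0,0],[0,0,-0.05,0],[0,0,-0.09,0]]]' 0;  python3 - <<'E'
from h import *
s=bot.get_state();print(s['position'],s['orientation'],s['width'])
E
```

```text
time_s: 6.7
position: [0.4742, 0.3506, 0.1038]
orientation: [179.9, -0.0, 140.8]
ft_force: [1.3, 0.1, -1.3]
width: 0.0604
[0.47419194 0.35064093 0.10383273] [ 1.79949330e+02 -3.42970185e-02  1.40806249e+02] 0.06043267234043728
```

```bash
python3 -c "
from h import *
print(sh(.5588,.114,.14,94.2,[.4742,.3506,.1036,140.85]))"
```

```text
[-2.150e-01 -1.301e-01 -3.640e-02  4.665e+01]
```

```bash
python3 -m pendant '[[[-0.036,-0.022,-0.01,8],[-0.072,-0.044,-0.02,16],[-0.108,-0.066,-0.03,24],[-0.144,-0.088,-0.036,32],[-0.18,-0.11,-0.036,40],[-0.215,-0.13,-0.036,46.6],[-0.215,-0.13,-0.036,46.6],[-0.215,-0.13,-0.036,46.6]]]';  python3 - <<'E'
from h import *
for n in("top","side","wrist"):
    r=bot.read_camera(n);cv2.imwrite(f"pics/{n}5.png",r["image"])
    if n=="top":crop(r["image"],215,170,100,75,8,"pics/t5.png")
    if n=="side":crop(r["image"],190,120,140,105,5.7,"pics/s5.png")
s=bot.get_state();print(s['position'],s['orientation'],s['width'])
E
```

```text
time_s: 7.7
position: [0.5584, 0.1146, 0.1388]
orientation: [180.0, -0.1, 94.3]
ft_force: [-0.6, 0.8, -0.6]
width: 0.0603
[0.55804114 0.11531731 0.13878339] [ 1.79999624e+02 -7.46076621e-02  9.43658976e+01] 0.06023855956441092
```

View pics/t5.png

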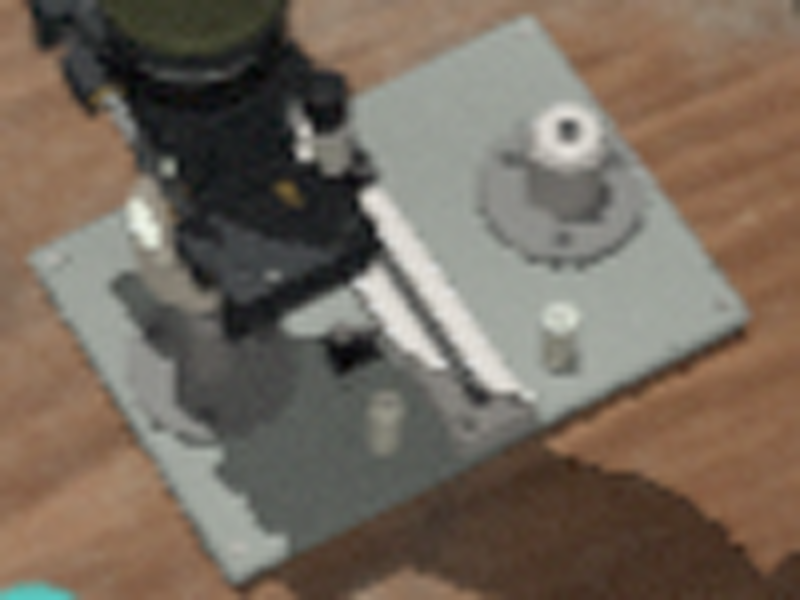

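View pics/s5.png

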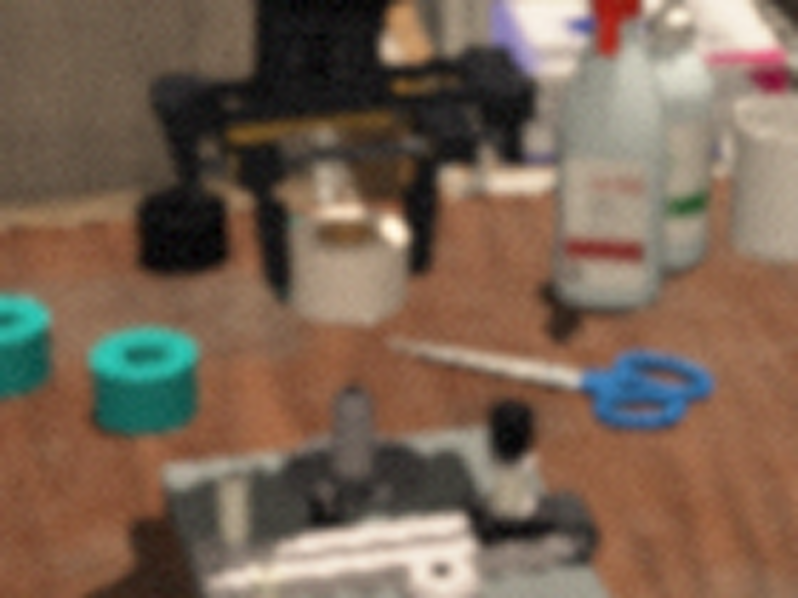

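View pics/wrist5.png

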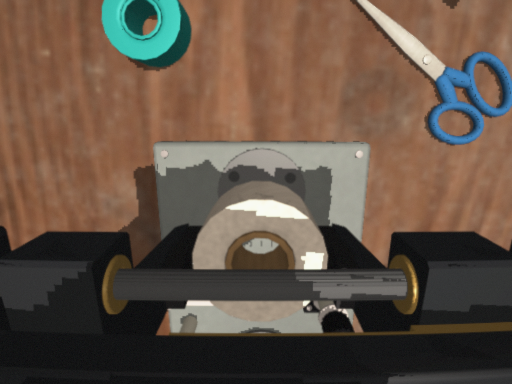

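```bash
cat > ov.py <<'E'
from h import *
a=np.linspace(0,2*np.pi,73)
def ring(im,r,c,R,z,col=(0,0,255)):
    p=pj(r,np.c_[c[0]+R*np.cos(a),c[1]+R*np.sin(a),0*a+z]);cv2.polylines(im,[(p*16).astype(int)],True,col,1,cv2.LINE_AA,4)
def plate(im,r,q,col=(0,255,255)):
    t=np.radians(q[2]);R=np.array([[np.cos(t),-np.sin(t)],[np.sin(t),np.cos(t)]])
    P=np.array([[.1,.14],[.1,-.14],[-.1,-.14],[-.1,.14]])@R.T+q[:2]
    cv2.polylines(im,[(pj(r,np.c_[P,[.018]*4])*16).astype(int)],True,col,1,cv2.LINE_AA,4)
E
python3 - <<'E'
from ov import *
r=bot.read_camera("wrist");im=r["image"].copy();s=bot.get_state();p=s['position'];print(p,s['time_s'])
z0=p[2]-.0127
ring(im,r,p,.031,z0+.038);ring(im,r,p,.013,z0+.038);ring(im,r,p,.013,z0)
ring(im,r,(.5588,.114),.04,.026,(255,0,0));ring(im,r,(.5588,.114),.0115,.066,(255,0,0))
plate(im,r,(.5658,.0192,4.2))
crop(im,150,130,220,165,3.6,"pics/w6.png")
E
```

```text
[0.55811331 0.11507784 0.13878469] 7.9
```

View pics/w6.png

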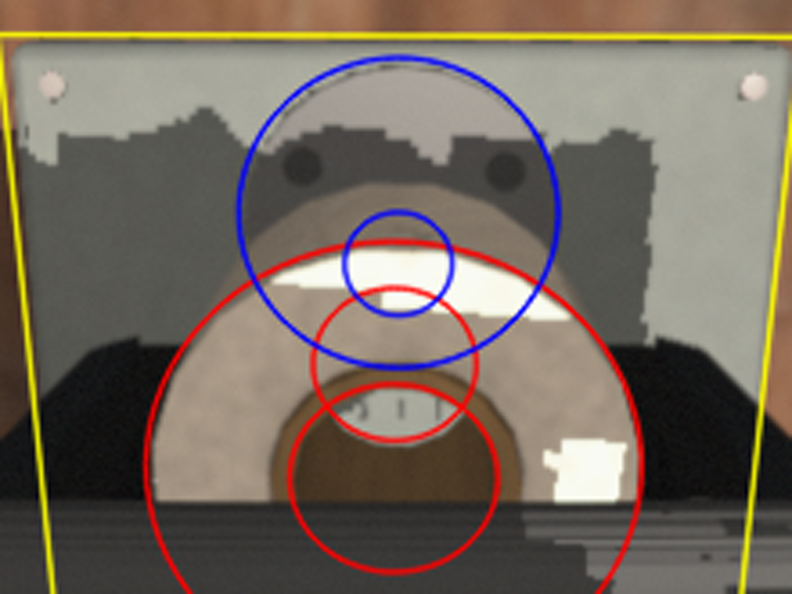

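```bash
python3 - <<'E'
from ov import *
R={n:bot.read_camera(n) for n in("side","top")}
s=bot.get_state();p=s['position'];print(p)
z0=p[2]-.0127
for n,o,k in(("side",(200,135,100,75),8),("top",(215,170,100,75),8)):
    im=R[n]["image"].copy()
    big=cv2.resize(im[o[1]:o[1]+o[3],o[0]:o[0]+o[2]],None,fx=k,fy=k,interpolation=2)
    def rg(c,rad,z,col):
        q=(pj(R[n],np.c_[c[0]+rad*np.cos(a),c[1]+rad*np.sin(a),0*a+z])-o[:2]+.5)*k-.5
        cv2.polylines(big,[q.astype(int)],True,col,1,cv2.LINE_AA)
    for z in(z0,z0+.038):rg(p,.031,z,(0,0,255))
    for c,rad,z in(((.5588,.114),.0115,.066),((.5588,.114),.0115,.026),((.5588,.114),.04,.026)):rg(c,rad,z,(255,0,0))
    for c,rad,z in(((.5727,-.0755),.0185,.068),((.5727,-.0755),.04,.026)):rg(c,rad,z,(255,0,0))
    cv2.imwrite(f"pics/ov_{n}.png",big)
E
```

```text
[0.5582151  0.11446674 0.13873262]
```

View pics/ov_side.png

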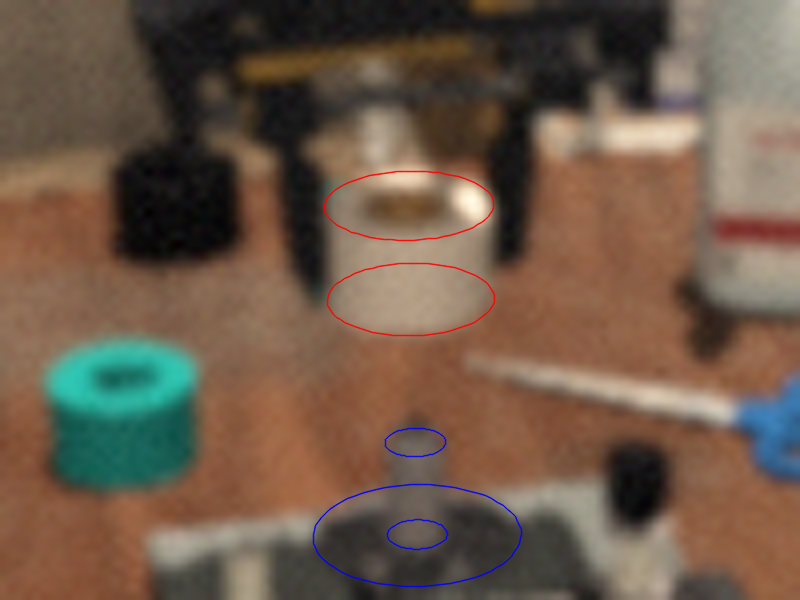

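View pics/ov_top.png

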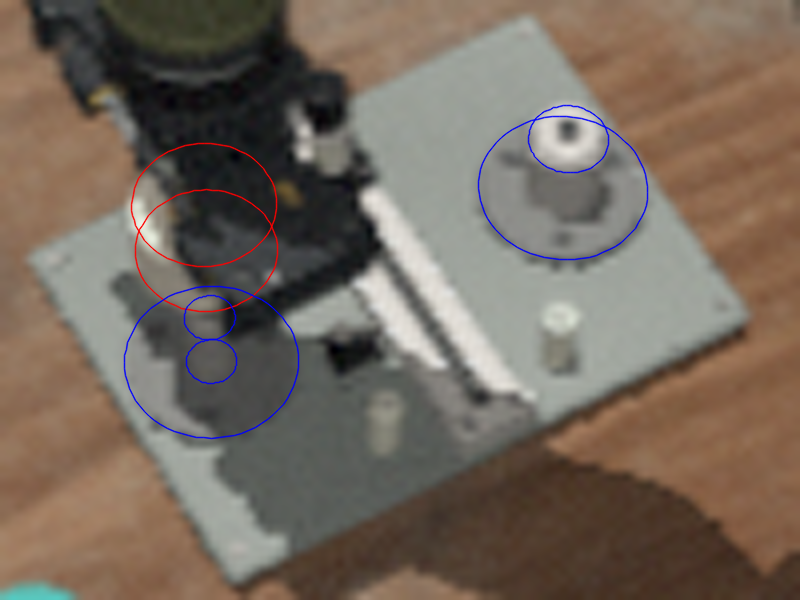

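Both overlays put the held roll and the spindle within about 1 mm of the estimates. I'll nudge it and start down, watching the force.

```bash
python3 -m pendant '[[[-0.0008,0.0006,0.02,0],[-0.0008,0.0006,0.035,0],[-0.0008,0.0006,0.046,0],[-0.0008,0.0006,0.046,0],[-0.0008,0.0006,0.05,0],[-0.0008,0.0006,0.054,0],[-0.0008,0.0006,0.058,0],[-0.0008,0.0006,0.061,0]]]';  python3 - <<'E'
from ov import *
r=bot.read_camera("side");o=(200,135);crop(r["image"],200,135,100,75,8,"pics/s7.png")
r=bot.read_camera("wrist");crop(r["image"],150,130,220,165,3.6,"pics/w7.png")
s=bot.get_state();print(s['position'],s['ft_force'],s['ft_torque'])
E
```

```text
time_s: 9.0
position: [0.5592, 0.1126, 0.0775]
orientation: [180.0, 0.0, 94.2]
ft_force: [0.0, -0.6, -0.6]
width: 0.0604
[0.55898633 0.11255502 0.07739039] [ 0.22824181  0.45674381 -1.35767661] [-0.02697608 -0.04989215  0.00384235]
```

View pics/s7.png

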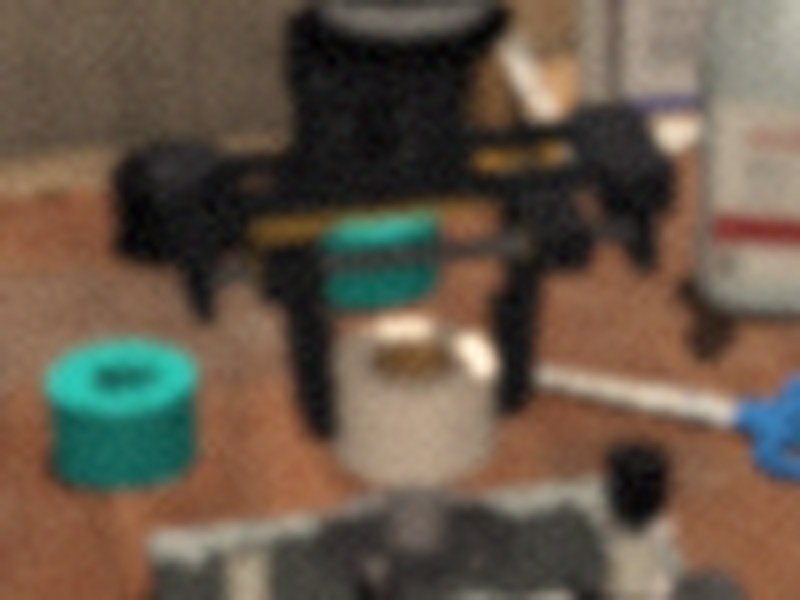

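View pics/w7.png

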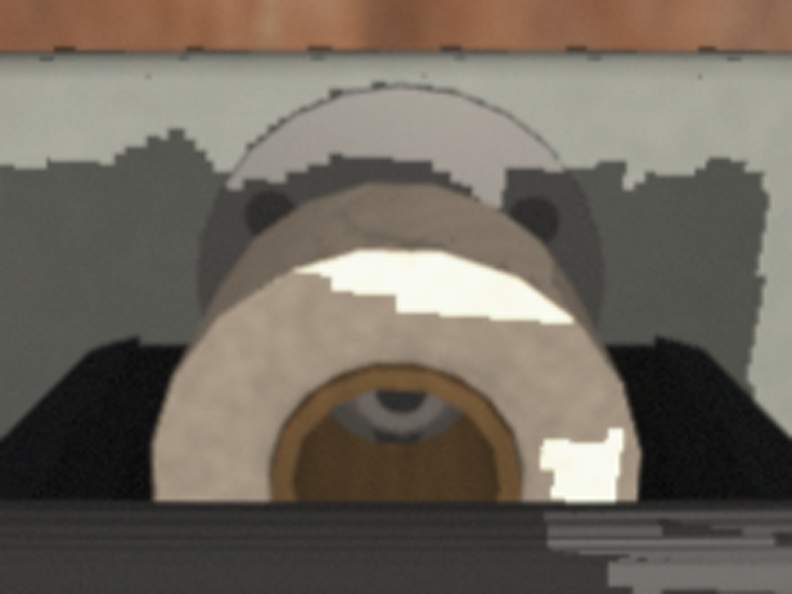

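```bash
python3 - <<'E'
from ov import *
r=bot.read_camera("wrist");im=r["image"].copy();s=bot.get_state();p=s['position'];print(p)
z0=p[2]-.0127
c=bp(r,(150+400/3.6,130+398/3.6),.073);print('tip',c)
k=3.6;o=(150,130)
big=cv2.resize(im[130:295,150:370],None,fx=k,fy=k,interpolation=2)
def rg(c,rad,z,col):
    q=(pj(r,np.c_[c[0]+rad*np.cos(a),c[1]+rad*np.sin(a),0*a+z])-o+.5)*k-.5
    cv2.polylines(big,[q.astype(int)],True,col,1,cv2.LINE_AA)
for d,col in((0,(0,0,255)),(-.001,(0,255,0))):
    q=p+np.array([0,d,0]);rg(q,.031,z0+.038,col);rg(q,.013,z0+.038,col);rg(q,.013,z0,col)
for y in(.1134,.1124):rg((.5593,y),.0115,.066,(255,0,0));rg((.5593,y),.04,.026,(255,0,0))
cv2.imwrite("pics/w8.png",big)
E
```

```text
[0.55908456 0.11258666 0.07756696]
tip [0.56026074 0.11024202 0.073     ]
```

View pics/w8.png

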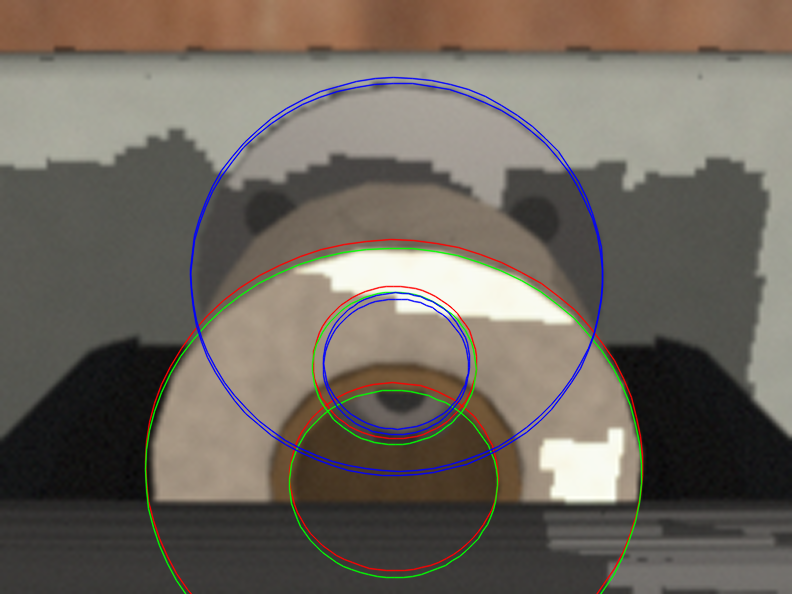

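Both are within clearance. I'll shift +0.6 mm in x and lower it the rest of the way.

```bash
python3 -m pendant '[[[0.0003,0.0006,0.004,0],[0.0003,0.0006,0.008,0],[0.0003,0.0006,0.013,0],[0.0003,0.0006,0.018,0],[0.0003,0.0006,0.023,0],[0.0003,0.0006,0.028,0],[0.0003,0.0006,0.033,0],[0.0003,0.0006,0.0365,0]]]'
```

```text
time_s: 10.15
position: [0.5597, 0.113, 0.0408]
orientation: [-180.0, 0.0, 94.2]
ft_force: [-0.1, 0.0, -0.8]
width: 0.0603
```

```bash
python3 -m pendant '[[[0,0,0.001,0],[0,0,0.001,0],[0,0,0.001,0],[0,0,0.001,0],[0,0,-0.02,0],[0,0,-0.06,0],[0,0,-0.1,0],[0,0,-0.12,0]]]' 95;python3 - <<'E'
from ov import *
r=bot.read_camera("side");crop(r["image"],200,135,100,75,8,"pics/s9.png")
r=bot.read_camera("wrist");cv2.imwrite("pics/w9.png",r["image"])
s=bot.get_state();print(s['position'],s['orientation'],s['ft_force'])
print(sh(.5112,-.2955,.12,94.2,[.5597,.1128,.1605,94.2]))
E
```

```text
time_s: 11.15
position: [0.5606, 0.1133, 0.1635]
orientation: [179.8, -0.0, 94.2]
ft_force: [0.0, -0.3, -1.1]
width: 0.0837
[0.56120699 0.1134798  0.16350265] [ 1.79727017e+02 -5.99784597e-02  9.41663579e+01] [-0.22308982  0.35794446  0.00408338]
[-0.4037 -0.0783  0.0405 -0.    ]
```

View pics/s9.png

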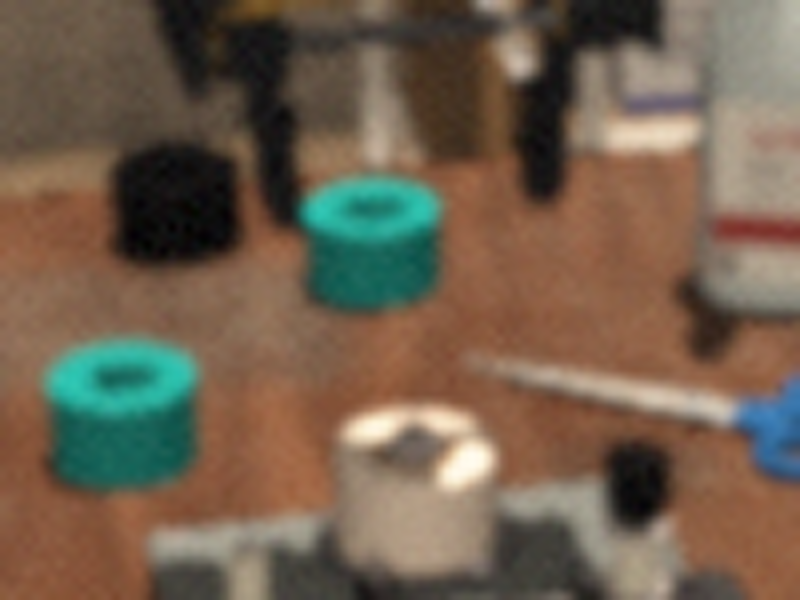

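The roll is seated over the spindle. Next is the core. The marker's cap end is about 51 mm from it in +x, so I'll open the jaws across that direction (yaw 30).

```bash
python3 -c "
from h import *
print(sh(.5112,-.2955,.15,30,[.5600,.1130,.1625,94.2]))"
python3 -m pendant '[[[-0.052,-0.010,0,8],[-0.105,-0.02,0,16],[-0.157,-0.03,0,24],[-0.21,-0.04,0,32],[-0.262,-0.05,0,40],[-0.315,-0.06,0,48],[-0.367,-0.07,0,56],[-0.404,-0.0785,0.02,64.2]]]' 80
python3 -m pendant '[[[0,0,0.01,0],[0,0,0.02,0],[0,0,0.03,0],[0,0,0.03,0],[0,0,0.03,0],[0,0,0.03,0],[0,0,0.03,0],[0,0,0.03,0]]]'
python3 - <<'E'
from ov import *
r=bot.read_camera("wrist");im=r["image"].copy()
s=bot.get_state();print(s['position'],s['orientation'],s['ft_force'],s['joint_pos'])
for z in(.042,0):ring(im,r,(.5112,-.2955),.023,z)
cv2.imwrite("pics/w10.png",im)
E
```

```text
[-4.038e-01 -7.860e-02  1.250e-02  6.420e+01]
time_s: 12.25
position: [0.5106, -0.2991, 0.141]
orientation: [179.9, -0.0, 29.6]
ft_force: [0.4, 0.5, 0.2]
width: 0.0704
time_s: 13.25
position: [0.511, -0.2958, 0.1115]
orientation: [180.0, -0.0, 30.0]
ft_force: [0.2, 0.9, 1.1]
width: 0.0702
[ 0.51099095 -0.29574676  0.11136671] [ 1.79985008e+02 -6.17234944e-03  2.99846718e+01] [-0.33636352 -0.68780631 -0.9497882 ] [ 31.7403536   46.94402812 -10.73570016 101.80490213  14.64344915
  32.59272492 -48.06340494]
```

View pics/w10.png

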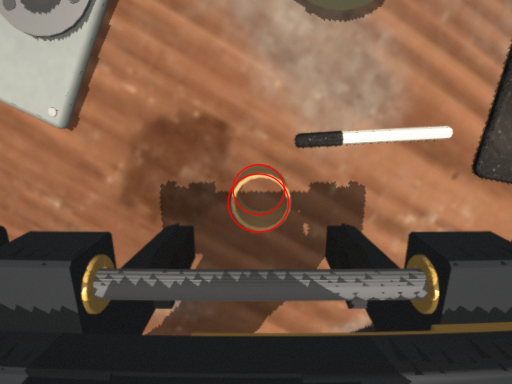

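```bash
python3 -m pendant '[[[0,0,0.02,0],[0,0,0.045,0],[0,0,0.07,0],[0,0,0.09,0],[0,0,0.0975,0],[0,0,0.0975,0],[0,0,0.0975,0],[0,0,0.0975,0]]]'
python3 -m pendant '[[[0,0,0,0],[0,0,0,0],[0,0,0,0],[0,0,0,0],[0,0,0,0],[0,0,-0.03,0],[0,0,-0.08,0],[0,0,-0.12,0]]]' 0
python3 -c "
from h import *
s=bot.get_state();print(s['position'],s['orientation'],s['ft_force'])
print(sh(.5727,-.0758,.145,94.2,[.511,-.2958,.134,30]))"
```

```text
time_s: 14.3
position: [0.5115, -0.296, 0.0145]
orientation: [179.9, -0.0, 30.0]
ft_force: [-0.8, -0.6, 0.4]
width: 0.0703
time_s: 15.3
position: [0.511, -0.2957, 0.1352]
orientation: [180.0, -0.0, 30.0]
ft_force: [-0.4, 0.7, 0.1]
width: 0.0459
[ 0.51102277 -0.29566894  0.13517085] [ 1.79982287e+02 -1.26532353e-02  2.99974245e+01] [-0.35339369  0.69535015  0.08142928]
[ 1.634e-01 -1.597e-01 -1.100e-02 -6.420e+01]
```

```bash
python3 -m pendant '[[[0.02,-0.02,-0.002,-9],[0.05,-0.049,-0.005,-18],[0.08,-0.078,-0.01,-27],[0.11,-0.107,-0.01,-36],[0.14,-0.136,-0.01,-45],[0.1636,-0.1591,-0.01,-54],[0.1636,-0.1591,-0.01,-61],[0.1636,-0.1591,-0.01,-64.2]]]'
python3 -m pendant '[[[0,0,0.01,0],[0,0,0.03,0],[0,0,0.04,0],[0,0,0.04,0],[0,0,0.04,0],[0,0,0.04,0],[0,0,0.04,0],[0,0,0.04,0]]]'
cat > m2.py <<'E'
from ov import *
r=bot.read_camera("wrist");im=r["image"].copy();s=bot.get_state();p=s['position'];print(p,s['ft_force'])
sd=bot.read_camera("side")
z0=p[2]-.0142
k=3.6;
def go(r,o,fn,k):
    big=cv2.resize(r["image"][o[1]:o[1]+o[3],o[0]:o[0]+o[2]],None,fx=k,fy=k,interpolation=2);cv2.imwrite(fn.replace('.','_raw.'),big)
    def rg(c,rad,z,col):
        q=(pj(r,np.c_[c[0]+rad*np.cos(a),c[1]+rad*np.sin(a),0*a+z])-o[:2]+.5)*k-.5
        cv2.polylines(big,[q.astype(int)],True,col,1,cv2.LINE_AA)
    rg(p,.023,z0+.042,(0,0,255));rg(p,.020,z0+.042,(0,0,255));rg(p,.02,z0,(0,0,255))
    m=(.5732,-.0762);rg(m,.0185,.068,(255,0,0));rg(m,.04,.026,(255,0,0))
    cv2.imwrite(fn,big)
go(r,(150,130,220,165),"pics/wm.png",3.6);go(sd,(200,165,100,75),"pics/sm.png",8)
E
python3 m2.py
```

```text
time_s: 16.3
position: [0.5729, -0.0756, 0.1434]
orientation: [-180.0, -0.0, 94.4]
ft_force: [-0.5, 0.4, -0.5]
width: 0.0458
time_s: 17.3
position: [0.5732, -0.0761, 0.1039]
orientation: [180.0, 0.0, 94.2]
ft_force: [0.2, -0.8, 0.3]
width: 0.0457
[ 0.57323539 -0.07617532  0.10389541] [-0.22910807 -0.09477599 -0.42230498]
```

View pics/wm.png

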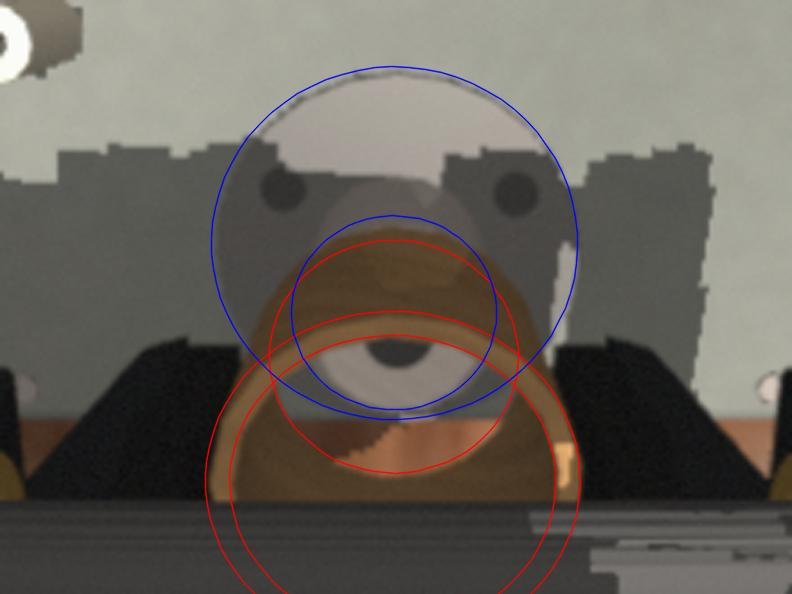

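View pics/sm.png

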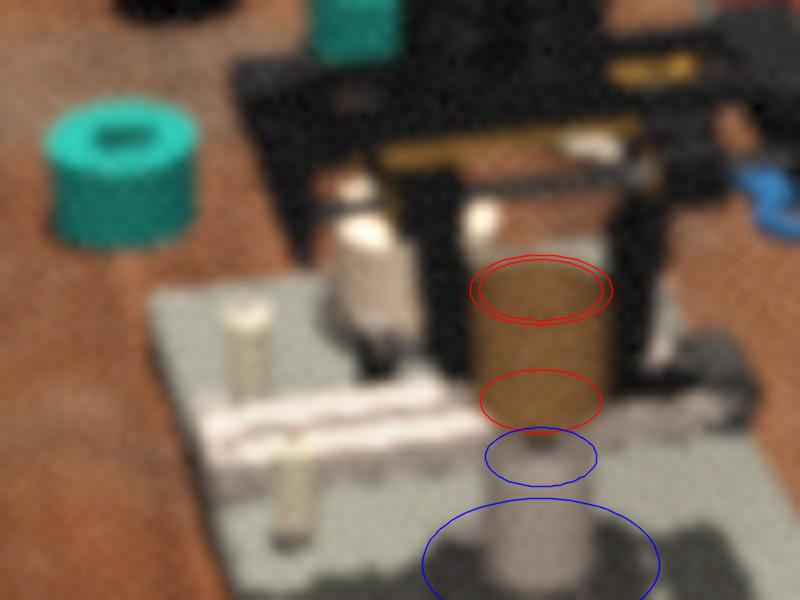

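```bash
python3 -m pendant '[[[-0.0005,0.0003,0.006,0],[-0.0005,0.0003,0.011,0],[-0.0005,0.0003,0.015,0],[-0.0005,0.0003,0.018,0],[-0.0005,0.0003,0.021,0],[-0.0005,0.0003,0.024,0],[-0.0005,0.0003,0.027,0],[-0.0005,0.0003,0.030,0]]]'
python3 m2.py
```

```text
time_s: 18.4
position: [0.5735, -0.0766, 0.0736]
orientation: [180.0, 0.0, 94.2]
ft_force: [-0.4, 0.3, 0.7]
width: 0.0455
[ 0.57325518 -0.07657241  0.07319649] [ 0.22189001 -0.56958672 -0.71148556]
```

View pics/wm_raw.png

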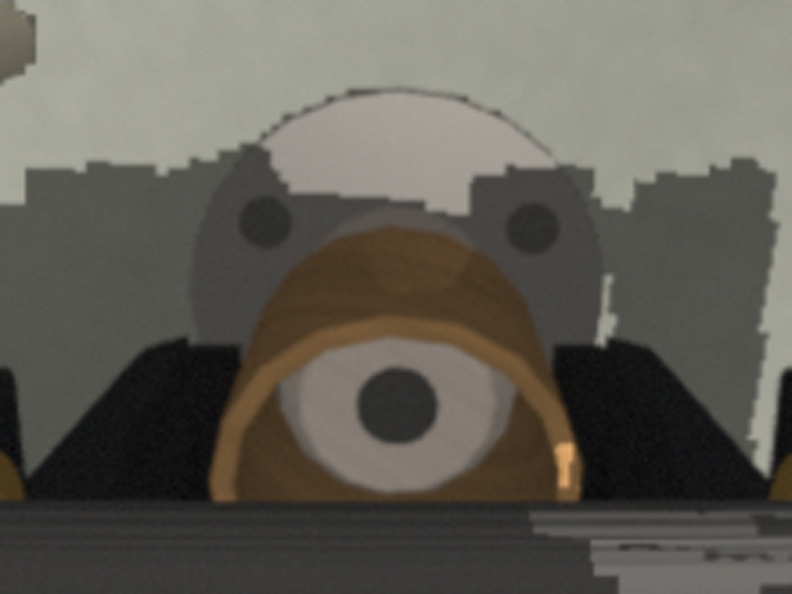

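View pics/sm_raw.png

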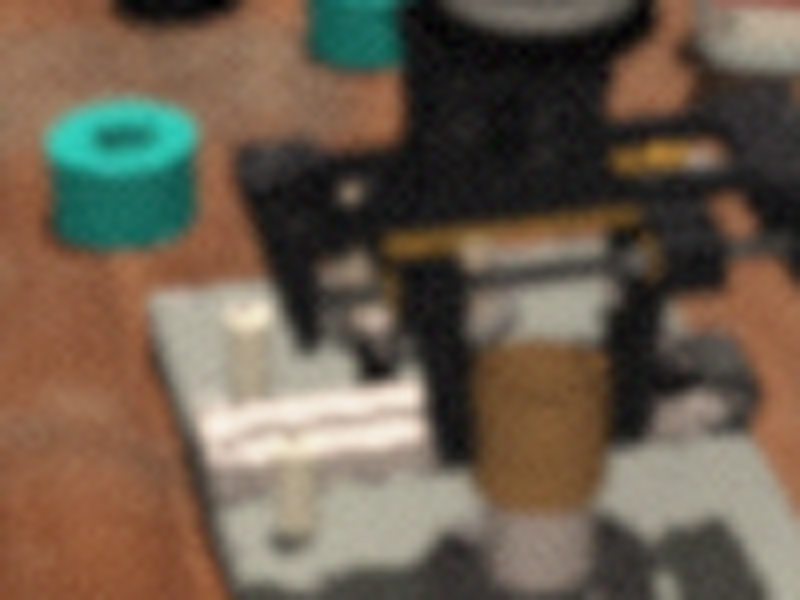

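The core is over the mandrel with no contact force. I'll lower it fully and release.

```bash
python3 -m pendant '[[[0,0,0.005,0],[0,0,0.01,0],[0,0,0.015,0],[0,0,0.02,0],[0,0,0.025,0],[0,0,0.029,0],[0,0,0.032,0],[0,0,0.032,0]]]'
python3 -m pendant '[[[0,0,0,0],[0,0,0,0],[0,0,0,0],[0,0,0,0],[0,0,-0.02,0],[0,0,-0.06,0],[0,0,-0.1,0],[0,0,-0.12,0]]]' 80
python3 - <<'E'
from h import *
s=bot.get_state();print(s['position'],s['orientation'])
r=bot.read_camera("side");crop(r["image"],190,140,120,90,6.6,"pics/s12.png")
r=bot.read_camera("top");crop(r["image"],215,160,100,75,8,"pics/t12.png")
r=bot.read_camera("wrist");cv2.imwrite("pics/w12.png",r["image"])
E
```

```text
time_s: 19.5
position: [0.5734, -0.0766, 0.0415]
orientation: [-180.0, 0.0, 94.2]
ft_force: [0.6, 0.6, -1.0]
width: 0.046
time_s: 20.5
position: [0.5743, -0.0765, 0.1639]
orientation: [179.8, 0.0, 94.2]
ft_force: [-0.2, 0.2, -1.1]
width: 0.0705
[ 0.57434942 -0.07652769  0.16394526] [1.79831363e+02 1.65149959e-02 9.41790050e+01]
```

View pics/s12.png

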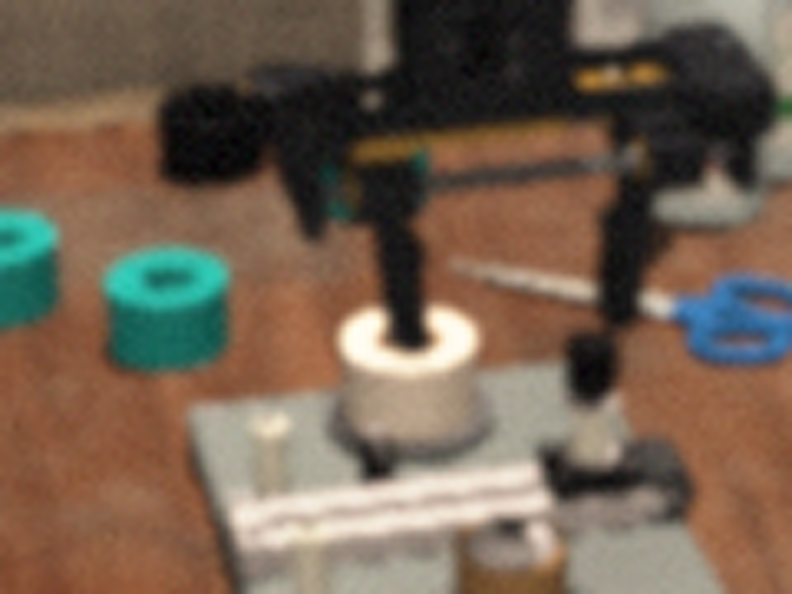

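View pics/t12.png

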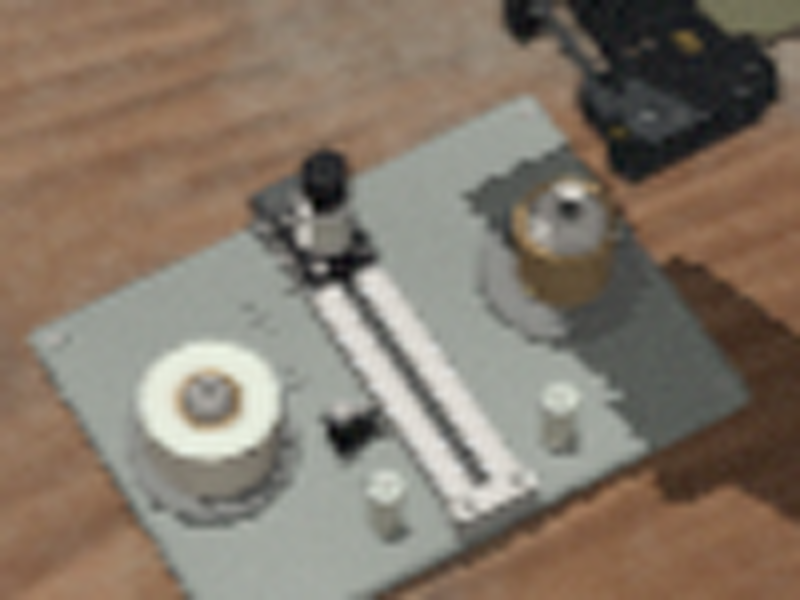

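View pics/w12.png

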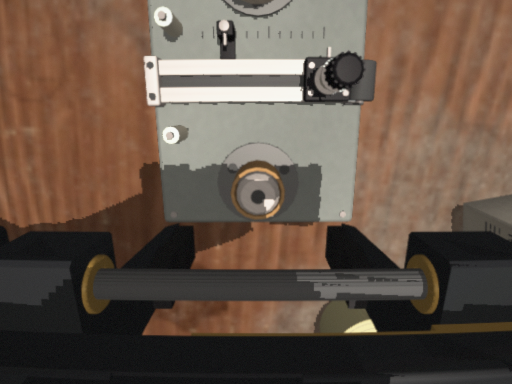

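Both parts are seated. The wrist view also shows the clip pointer near (225,50) and the carriage pointer near (330,50), so I'll enlarge it.

```bash
python3 - <<'E'
from h import *
im=cv2.imread("pics/w12.png");crop(im,200,10,90,70,8,"pics/c13a.png");crop(im,290,30,90,75,8,"pics/c13b.png")
E
```

```text
(no output)
```

View pics/c13a.png

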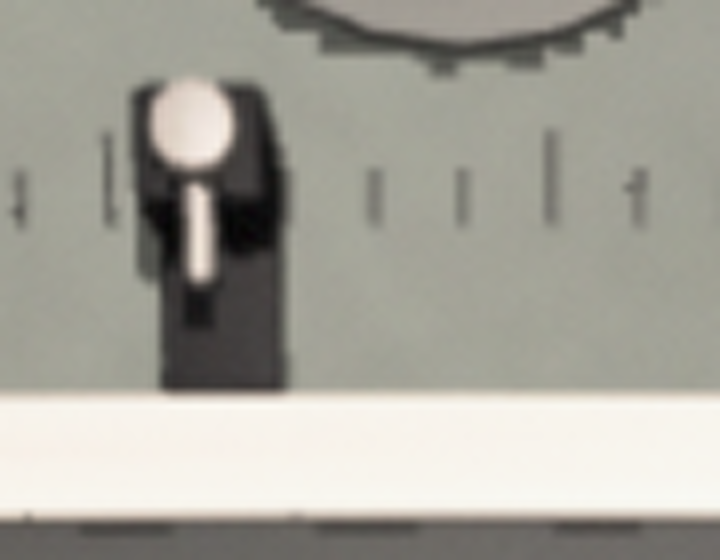

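View pics/c13b.png

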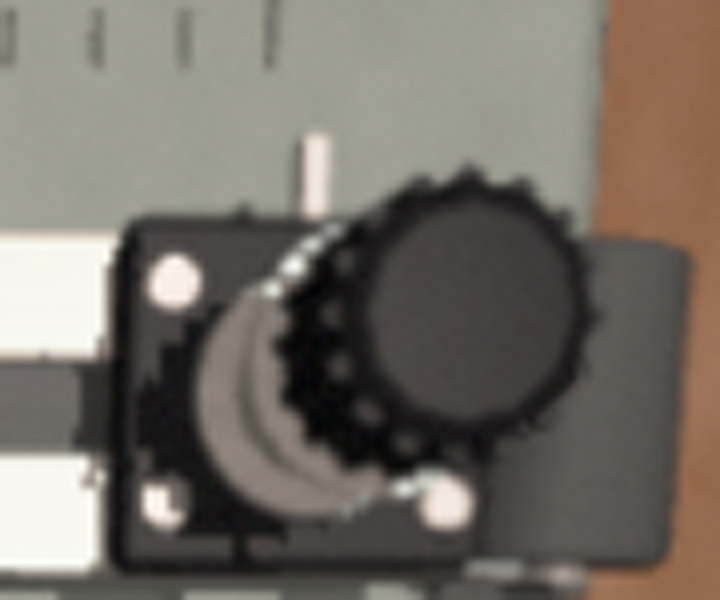

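```bash
python3 - <<'E'
from h import *
r=bot.read_camera("wrist")
f=lambda x,y,x0,y0:((x+.5)/8-.5+x0,(y+.5)/8-.5+y0)
i=bp(r,f(200,280,200,10),.041);c=bp(r,f(316,133,290,30),.041);k=bp(r,f(477,305,290,30),.104)
t=np.radians(4.2);u=np.array([np.cos(t),np.sin(t)])
print(i,c,k,'travel',(c-i)[:2]@u,'knob-pointer along',(k-c)[:2]@u,'across',(k-c)[:2]@[-u[1],u[0]])
s=bot.get_state();print(s['position'],s['orientation'])
print(sh(k[0],k[1],.15,94.2,[.5738,-.0765,.1625,94.2]))
E
```

```text
[0.53632661 0.04248905 0.041     ] [0.62346496 0.04784162 0.041     ] [0.62543139 0.02172338 0.104     ] travel 0.08729635299604536 knob-pointer along 4.829501593244151e-05 across -0.02619211848383257
[ 0.57319171 -0.07676074  0.16139669] [-1.79984381e+02  1.76446104e-02  9.41844753e+01]
[ 0.0942  0.0587  0.0125 -0.    ]
```

```bash
python3 -c "
from h import *
print(sh(.6254,.0217,.073,94.2,[.5733,-.0767,.1615,94.2]))"
python3 -m pendant '[[[0.03,0.02,0,0],[0.06,0.04,0,0],[0.0943,0.0592,0,0],[0.0943,0.0592,0.01,0],[0.0943,0.0592,0.03,0],[0.0943,0.0592,0.03,0],[0.0943,0.0592,0.03,0],[0.0943,0.0592,0.03,0]]]'
python3 - <<'E'
from ov import *
r=bot.read_camera("wrist");im=r["image"].copy();s=bot.get_state();print(s['position'],s['orientation'])
ring(im,r,(.6254,.0217),.011,.104);ring(im,r,(.6254,.0217),.011,.076)
crop(im,150,130,220,165,3.6,"pics/w14.png")
r=bot.read_camera("side");crop(r["image"],220,135,100,75,8,"pics/s14.png")
E
```

```text
[ 0.0943  0.0592  0.0885 -0.    ]
time_s: 21.7
position: [0.6259, 0.0215, 0.1322]
orientation: [179.9, 0.0, 94.2]
ft_force: [-0.2, 0.6, -0.8]
width: 0.0704
[0.6259444  0.02156121 0.13229182] [1.79942878e+02 5.03309277e-03 9.41668163e+01]
```

View pics/w14.png

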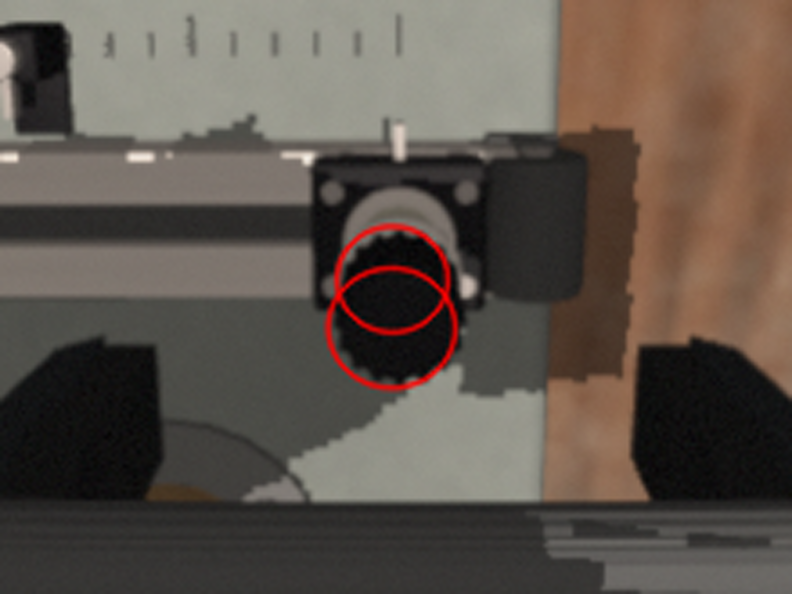

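View pics/s14.png

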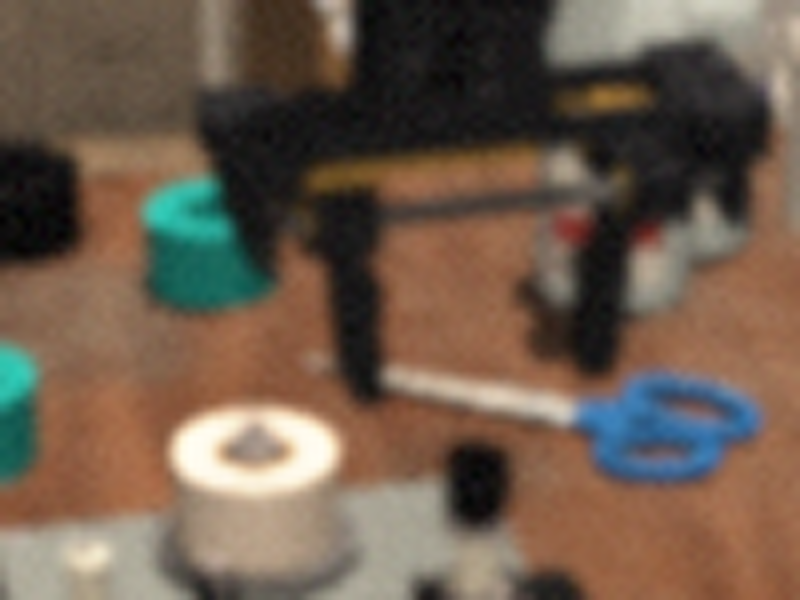

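```bash
python3 -m pendant '[[[0,0.001,0.015,0],[0,0.001,0.03,0],[0,0.001,0.045,0],[0,0.001,0.055,0],[0,0.001,0.059,0],[0,0.001,0.059,0],[0,0.001,0.059,0],[0,0.001,0.059,0]]]'
python3 -m pendant '[[[0,0,0,0],[0,0,0,0],[0,0,0,0],[0,0,0,0],[0,0,0,0],[0,0,0,0],[0,0,0,0],[0,0,0,0]]]' 0
```

```text
time_s: 22.8
position: [0.627, 0.0219, 0.0732]
orientation: [179.9, 0.0, 94.2]
ft_force: [-0.3, -0.7, 0.4]
width: 0.0706
time_s: 23.8
position: [0.6266, 0.0219, 0.0727]
orientation: [-180.0, 0.0, 94.2]
ft_force: [0.4, 0.1, -0.2]
width: 0.0219
```

```bash
python3 -m pendant '[[[0,-0.013,0,0],[0,-0.028,0,0],[0,-0.043,0,0],[0,-0.058,0,0],[0,-0.07,0,0],[0,-0.08,0,0],[0,-0.086,0,0],[0,-0.086,0,0]]]'
cat > m3.py <<'E'
from h import *
s=bot.get_state();print(s['position'],s['orientation'],s['ft_force'],s['width'])
r=bot.read_camera("wrist");crop(r["image"],200,80,120,90,6.6,"pics/wp.png")
cv2.imwrite("pics/wfull.png",r["image"])
r=bot.read_camera("top");crop(r["image"],240,190,50,40,16,"pics/tp.png")
r=bot.read_camera("side");crop(r["image"],220,180,60,45,12,"pics/sp.png")
E
python3 m3.py
```

```text
time_s: 24.8
position: [0.5442, 0.0158, 0.0728]
orientation: [179.6, -0.1, 94.2]
ft_force: [6.3, -0.5, -8.5]
width: 0.0218
[0.54415785 0.01584221 0.07280243] [ 1.79640945e+02 -6.27029783e-02  9.41648393e+01] [ 6.34853131 -0.48144075 -8.5034035 ] 0.02183448194510831
```

View pics/wfull.png

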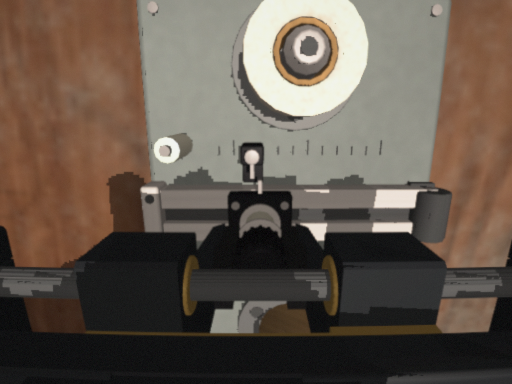

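View pics/tp.png

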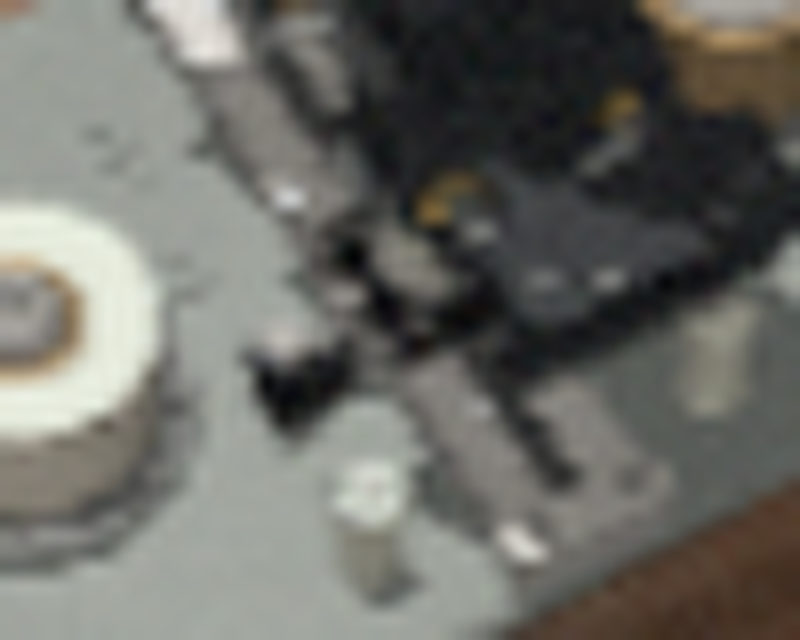

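View pics/sp.png

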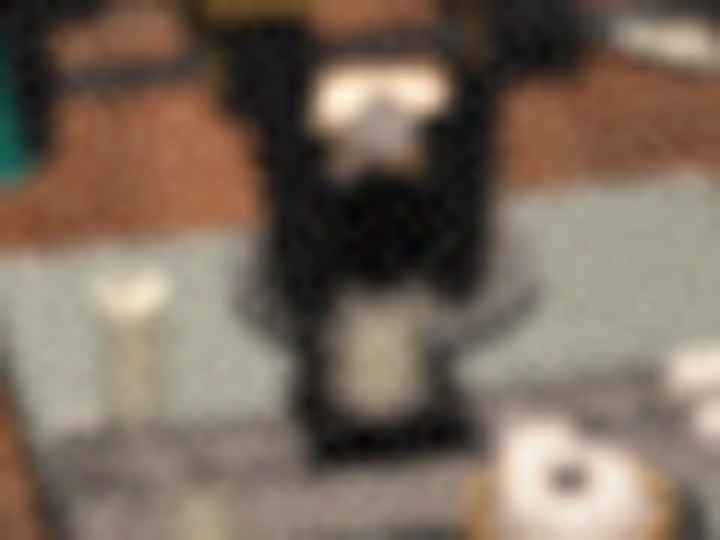

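```bash
python3 - <<'E'
from h import *
s=bot.get_state();print(s['time_s'],s['position'],s['ft_force'])
r=bot.read_camera("wrist");crop(r["image"],225,135,60,60,10,"pics/wp2.png")
E
```

```text
24.95 [0.5445797  0.015886   0.07280907] [ 7.4466344  -0.78550736 -7.78792983]
```

View pics/wp2.png

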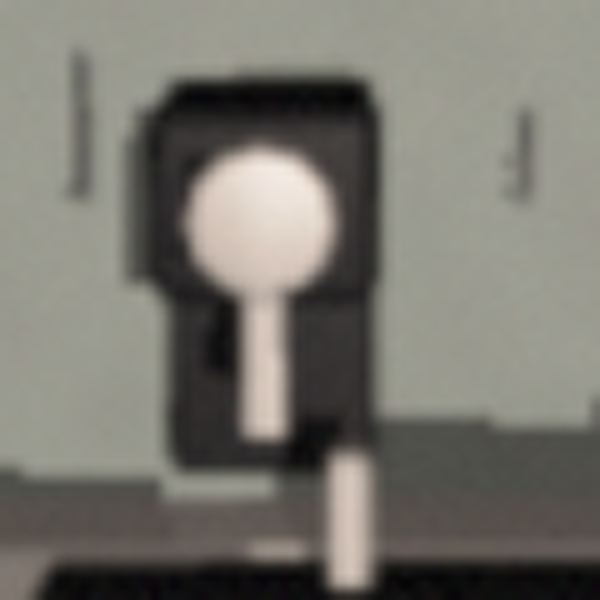

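```bash
cat > m4.py <<'E'
import sys
from h import *
v=list(map(float,sys.argv[1:]))
r=bot.read_camera("wrist")
f=lambda x,y:((x+.5)/10-.5+225,(y+.5)/10-.5+135)
i=bp(r,f(v[0],v[1]),.041);c=bp(r,f(v[2],v[3]),.041)
s=bot.get_state()
for yaw in(3.9,4.2,4.5):
    t=np.radians(yaw);u=np.array([np.cos(t),np.sin(t)]);print(yaw,'left mm',1e3*(c-i)[:2]@u)
print(i,c,s['position'],s['ft_force'])
E
python3 m4.py 264 440 350 450
```

```text
3.9 left mm 5.2673548452647445
4.2 left mm 5.264096919042706
4.5 left mm 5.260694674944492
[0.53786337 0.04195379 0.041     ] [0.54315991 0.04170503 0.041     ] [0.54459945 0.01588312 0.07277912] [ 6.67156144  0.07506619 -7.71960517]
```

```bash
python3 -m pendant '[[[0,-0.002,0,0],[0,-0.004,0,0],[0,-0.0054,0,0],[0,-0.0054,0,0],[0,-0.0054,0,0],[0,-0.0054,0,0],[0,-0.0054,0,0],[0,-0.0054,0,0]]]'
python3 - <<'E'
from h import *
r=bot.read_camera("wrist");crop(r["image"],225,135,60,60,10,"pics/wp3.png")
E
```

```text
time_s: 26.05
position: [0.5394, 0.0155, 0.0728]
orientation: [179.6, -0.1, 94.2]
ft_force: [6.4, -0.1, -8.0]
width: 0.0214
```

View pics/wp3.png

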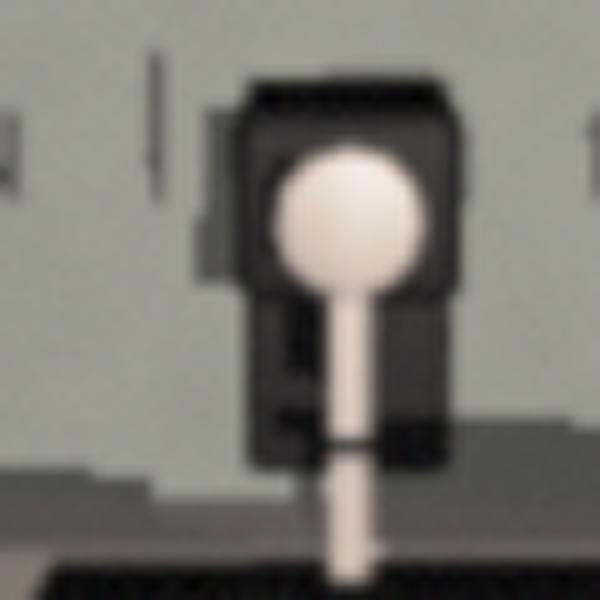

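The two pointer tips line up, both at crop x≈350. I'll hold for a second and do a last overall check.

```bash
python3 -m pendant '[[[0,0,0,0],[0,0,0,0],[0,0,0,0],[0,0,0,0],[0,0,0,0],[0,0,0,0],[0,0,0,0],[0,0,0,0]]]'
python3 - <<'E'
from h import *
r=bot.read_camera("wrist");crop(r["image"],225,135,60,60,10,"pics/wp4.png")
a=bot.read_camera("side")["image"];b=bot.read_camera("top")["image"]
R=lambda i:cv2.resize(i,(400,300))
k=lambda i,x,y:cv2.resize(i[y:y+75,x:x+100],(400,300),interpolation=2)
cv2.imwrite("pics/fin.png",np.vstack([np.hstack([R(a),R(b)]),np.hstack([k(a,210,165),k(b,215,160)])]))
E
```

```text
time_s: 27.1
position: [0.5394, 0.0155, 0.0728]
orientation: [179.6, -0.1, 94.2]
ft_force: [7.5, -0.2, -8.7]
width: 0.0215
```

View pics/wp4.png

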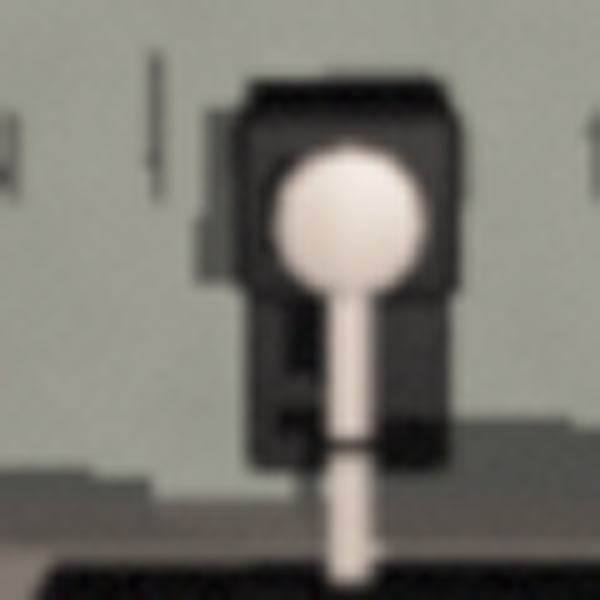

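View pics/fin.png

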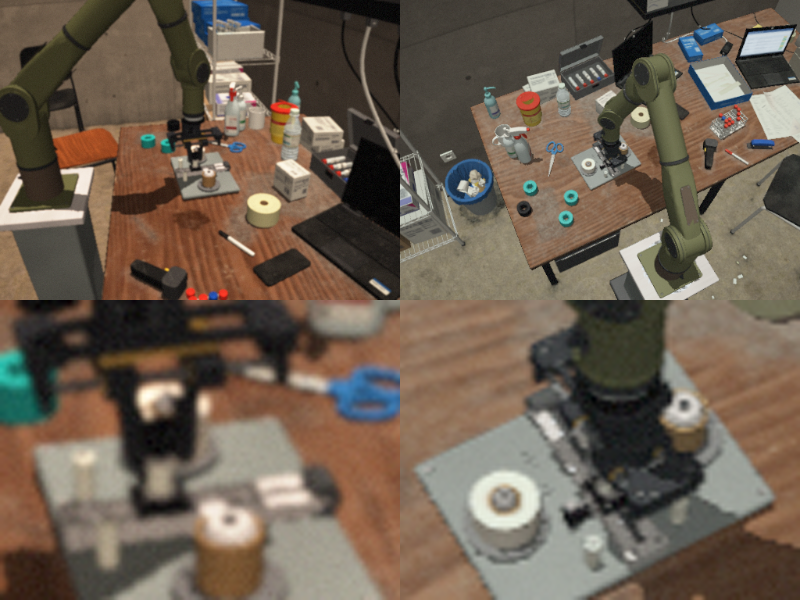

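The pointers stay aligned, the roll and core are both on their reel discs, and nothing else on the desk has moved. Handing in.

```bash
python3 -c "
from station import bot
print(bot.job_done())"
```

```text
the job is handed in; nothing more can be done
None
```

The unwinder is ready for threading. The white label roll is on the slim spindle and the empty core is on the thick mandrel, both released. The gripper is still holding the carriage by its knob, with its pointer level with the index pointer. I handed the job in at about 27 s of the 64 s allowed.

- **First grip on the roll:** it was about 11 mm off-centre because I measured while the arm was still settling. I reopened, recentred and gripped again before lifting, and the roll shifted a few millimetres on the desk.
- **Seating:** both parts went on with wrist force under about 2 N. They look flat on their discs in the side and top pictures, which were too coarse to show a gap under a millimetre or so.
- **Index:** after the first pull the carriage was 5.3 mm short of the index, so I pulled further. The two tips then lined up within about 0.1 mm in the wrist picture. They looked the same in a second picture about 1 s later.
- **Holding force:** the wrist reads about 7.5 N along the channel, as the spring should give, and a steady 8–9 N downwards. I didn't trace where the downward force comes from.
- **Other things:** the scissors, marker, spare roll and look-alikes appear unmoved in the last pictures.

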